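# Put the totes away from the low-shelf tray

### The job

Slide the tray along its guides out from under the low shelf until all of it is clear of the shelf, and hang every tote in it by its handle on the rack, one to a hook, resting in the hook's dip with the tote hanging level. Then slide the empty tray back under the shelf, fully home against the back stop. Keep the tray down in its guides throughout and leave the other things on the desk and shelf where they are.

Things in the scene. Friction and masses are not known exactly. Their poses are not given: they have to be found in the camera images.
- bay: Fixed low shelf over a guide lane. Origin: table top, on the lane's centre line, under the shelf's front edge; +y runs out of the shelf along the lane, x across. Board 214 mm wide over y -283..+1 mm, underside 142, top 158 mm up. Lane: 6 mm base plate, 20 mm high kerbs 126 mm apart, y -280..+335; back stop face at y = -260, front stops (26 mm high, middle left open) at y = +322.
- tray_home (a point): Point on the lane's base plate where the tray's origin lies when the tray is fully home against the back stop: bay y = -139 mm, 6 mm above the table. Axes as bay.
- tray: Loose aluminium tray in the lane, 120 mm (x) by 242 mm (y) by 20 mm high, walls and floor 5 mm, 0.9 kg, 3 mm play either side; slides with under 15 N, loaded. Origin: centre of its underside; +y is its front, toward the lane's open end. A flat tongue at the front carries an upright black grip plate.
- tray_grip (a point): Grip point on the tray's upright black plate, 205 mm ahead (+y) of the tray's origin and 65 mm above its underside. Plate 14 mm thick (x), 30 mm wide (y), from 5 to 85 mm above the tray's underside. It stays outside the shelf (66 mm from its edge when home).
- rack: Fixed brown steel rack with three hooks in a row along its y, 120 mm apart, all pointing to its own -x (toward the robot). Origin: on the table below the dip of the middle hook. Posts (y = +-195 mm, 270 mm high) and crossbar (230 to 262 mm high) stand 100 to 125 mm behind the dips (+x); feet reach x = 42..182 mm.
- hook_1 (a point): Hook 1 (rack y = +120 mm): two 6 mm prongs, 30 mm to either side in y. This point, 243 mm above the table, is where the middle of a hung tote's handle bar rests: the dip's upper face is 5 mm below it; prong tips, 30 mm in front (-x), rise 12 mm above it; from 32 mm behind to the crossbar the prongs' upper face is 7 mm above it. Axes as rack.
- hook_2 (a point): Hook 2 (rack y = +0 mm): two 6 mm prongs, 30 mm to either side in y. This point, 243 mm above the table, is where the middle of a hung tote's handle bar rests: the dip's upper face is 5 mm below it; prong tips, 30 mm in front (-x), rise 12 mm above it; from 32 mm behind to the crossbar the prongs' upper face is 7 mm above it. Axes as rack.
- hook_3 (a point): Hook 3 (rack y = -120 mm): two 6 mm prongs, 30 mm to either side in y. This point, 243 mm above the table, is where the middle of a hung tote's handle bar rests: the dip's upper face is 5 mm below it; prong tips, 30 mm in front (-x), rise 12 mm above it; from 32 mm behind to the crossbar the prongs' upper face is 7 mm above it. Axes as rack.
- tote_1: Open steel tote, may be absent. 64 (x) by 100 (y) by 45 mm high, 0.25 kg; rigid square handle of 10 mm rod: uprights at y = +-48 mm, bar along y, centre 110, top 115 mm above the underside; gap under the bar 60 mm high, 86 mm wide. Origin: centre of underside, z up. Totes stand in a row in the tray, about 76 mm apart, bars across it; both ends alike.
- tote_1_handle (a point): Middle of tote_1's handle bar (110 mm above its underside, on its axis). Axes as the tote.
- tote_2: Open steel tote, may be absent. 64 (x) by 100 (y) by 45 mm high, 0.25 kg; rigid square handle of 10 mm rod: uprights at y = +-48 mm, bar along y, centre 110, top 115 mm above the underside; gap under the bar 60 mm high, 86 mm wide. Origin: centre of underside, z up. Totes stand in a row in the tray, about 76 mm apart, bars across it; both ends alike.
- tote_2_handle (a point): Middle of tote_2's handle bar (110 mm above its underside, on its axis). Axes as the tote.
- tote_3: Open steel tote, may be absent. 64 (x) by 100 (y) by 45 mm high, 0.25 kg; rigid square handle of 10 mm rod: uprights at y = +-48 mm, bar along y, centre 110, top 115 mm above the underside; gap under the bar 60 mm high, 86 mm wide. Origin: centre of underside, z up. Totes stand in a row in the tray, about 76 mm apart, bars across it; both ends alike.
- tote_3_handle (a point): Middle of tote_3's handle bar (110 mm above its underside, on its axis). Axes as the tote.
- tape_roll: Roll of tape lying flat, 90 mm across, 48 mm high. Bystander, to be left alone. Origin: underside, at its middle.
- mug: White mug, 80 mm across, 90 mm high. Bystander, to be left alone. Origin: underside, at its middle.
- screw_jar: Jar, 64 mm across, 85 mm high. Bystander, to be left alone. Origin: underside, at its middle.
- driver: Screwdriver lying on the table. Bystander, to be left alone. Origin: underside.
- carton: Flat carton 100 x 140 x 45 mm lying on top of the low shelf. Bystander, to be left alone. Origin: underside, at its middle.
- card_pack: Pack of cards 75 x 110 x 30 mm lying on the table. Bystander, to be left alone. Origin: underside, at its middle.
- spanner: Spanner lying on the table. Bystander, to be left alone. Origin: underside.

How it is judged:
By the outcome, as a careful person would: the job done as asked, in the order asked, and still so for the second after the job is handed in, with the robot touching nothing.
Of tote_1, tote_2, tote_3 only 2 to 3 are there at a start; the rules pass over those that are not, and their reading is None.
At some moment in a run one of tote_1, tote_2, tote_3 may be knocked a few centimetres aside while the robot is not near it.
It also fails if it takes over 210 s, if anything falls off the work surface, if the arm or the gripper's body presses on something with over 40 N, if the wrist force passes 120 N, or if a joint passes its speed limit or range.

### The arm

A 6-joint arm with a two-finger parallel gripper is mounted at the origin on the work surface. World frame = base frame: x ahead of the robot, y to its left, z up, the work surface at z = 0. Lengths are in mm, angles in rad, forces in N, time in s.
With the tool pointing down it reaches from about 275 to 1000 mm from the base axis. Payload 8.4 kg.
Tool frame: the origin (TCP) lies between the finger pads; the fingertips stand 25 mm ahead of it and the grasp point (between the pads) lies 6 mm ahead of it; z points along the fingers, y is the line along which they close (so a half turn about z gives the same grasp; the last joint's range is limited). The gripper opens to 85 mm and grips with 20 to 120 N. Pads are 22 mm wide; open, the fingers measure 114 mm over their backs; the gripper's body (76 mm by 85 mm) begins 54 mm behind the grasp point. The pads swing forward as they close: fully open they stand 13 mm farther back than shut.
Start: joints at [1.272, 0.353, 1.633, -0, 1.155, -0.002], TCP at [182.787, 597.676, 256.281] pointing down, gripper open.
Joint ranges: [-2.63, 2.63], [-0.92, 2.1], [0.06, 2.66], [-1.3, 4.44], [0, 2.69], [-3.02, 3.02]. Speed limits (rad/s): [2.22, 2.22, 2.79, 3.14, 3.14, 3.14].

### API

Orientations are given as [roll, pitch, yaw] about the fixed x, y, z axes, in that order (R = Rz(yaw) Ry(pitch) Rx(roll)).
In Python, from rig import r, eyes, workorder gives the robot as it stands. The module is installed in compiled form; this text tells all that it offers.
- The arm moves only by the tool step_arm, never from a script. Its argument "moves" is a list of rows, each an object of numbers: "tx", "ty", "tz": the shift along the tool's x, y, z scaled (see below); "ax", "ay", "az": the turn, a rotation vector about the tool's x, y, z scaled (see below). In form: [{"tx": .., "ty": .., "tz": .., "ax": .., "ay": .., "az": ..}, ...]. A call has 1 to 5 rows; each row shifts and turns the commanded pose from where the row before left it, along the tool's axes as they then stand; what a row does not reach is not made up. The controller multiplies each number of a shift by 25 mm and each number of a turn by 90 degrees. A row lasts 1/8 s, in which the tool goes at most 62.5 mm and 10.7 degrees, less where a joint would pass 70% of its speed; a pose out of reach is approached as far as the arm can. A call with a number of a shift or a turn outside -1 to 1 is refused whole. A call with a gripper value outside its range is refused whole. "gripper" is the opening, from 0 (shut) to 1 (fully open), set as the call begins (left out, the last holds). The fingers move at their own pace and stop on an object; "newtons" is the grip in N (left out, the last holds). Time passes only in rows, so rows that do not move let the fingers close. It gives the time, the measured TCP pose, the force, the opening and the grip force at its end, in the units of the state.
- r.sense(): the state, without advancing time (a new reading comes with each control period).
- eyes.grab_frame(name): name is "scene" or "top" or "wrist"; returns (picture, depth): 400x640x3 uint8, red, green, blue; 400x640 float32, mm along the optical axis (not along the pixel's ray), 0 where there is no reading.
- eyes.camera_info(name): a dict with "intrinsics" (3x3 intrinsics, pixels), "cam_to_world" (4x4, takes a point from camera to world coordinates). Camera axes: x right, y up, looking along -z (the intrinsics and any distortion apply to the point x, -y, -z); pixel columns grow to the right and rows downward; lengths in mm; the calibration is good to about 2 mm. A picture is of the moment at which its call begins: read the wrist's pose just before it. camera_info takes no time and is no camera call; for the wrist camera it gives the pose at the moment of the call.
- workorder.sign_off(): hands the job in; it is judged then, once.
The state is a dict: "clock": time; "qpos": joint angles; "qvel": joint speeds; "joint_efforts": joint torques, N m; "eef_pos": TCP position; "tcp_rot": TCP orientation; "contact_force": force on the tool from outside, world axes, zero at the start; "wrist_torque": the same for the moment, N m; "opening": opening from 0.0 (shut) to 1.0 (fully open); "grasp_force": force on a finger pad.
Only numpy, scipy, OpenCV 4.12 (cv2) and the standard library are available. Lean on these libraries where they do the work, as an engineer would, in place of code of your own. Each camera call takes 0.05 s, during which the arm holds its last target. There are 200 camera calls.

## Working session

There is one attempt and no reset: what is moved stays moved. The work goes in short steps, Python scripts to look and compute and a tool call to move; the robot and the scene stay as the last step left them, time stands still between calls to the robot, and variables do not carry over. Pictures are saved under pics/ and viewed, at most 14 in all, crops included, and the job is handed in when it is done.

Besides the shell and the picture viewer there is one more tool, called after "Call:" as name(argument=value, ...), one argument or row to a line, values as JSON. step_arm: Moves the arm, as the interface text tells. Its arguments: {"type":"object","properties":{"moves":{"type":"array","items":{"type":"object","properties":{"tx":{"type":"number"},"ty":{"type":"number"},"tz":{"type":"number"},"ax":{"type":"number"},"ay":{"type":"number"},"az":{"type":"number"}}}},"gripper":{"type":"number"},"newtons":{"type":"number"}},"required":["moves"]}

```bash
mkdir -p pics
cat > h.py <<'E'
import numpy as np, cv2
from rig import r, eyes, workorder
def grab(n,tag):
    ci=eyes.camera_info(n); p,d=eyes.grab_frame(n)
    np.savez(f'pics/{tag}.npz',p=p,d=d,K=ci['intrinsics'],T=ci['cam_to_world'])
    cv2.imwrite(f'pics/{tag}.png',p[:,:,::-1]); return p,d,np.array(ci['intrinsics']),np.array(ci['cam_to_world'])
def load(tag):
    z=np.load(f'pics/{tag}.npz'); return z['p'],z['d'],z['K'],z['T']
def cloud(d,K,T):
    v,u=np.mgrid[:d.shape[0],:d.shape[1]]
    c=np.stack([(u-K[0,2])/K[0,0]*d,-(v-K[1,2])/K[1,1]*d,-d],-1)
    return c@T[:3,:3].T+T[:3,3]
E
python3 - <<'E'
from h import *
s=r.sense(); print(s)
for n in ('scene','top'):
    p,d,K,T=grab(n,n+'0'); print(n,K.tolist(),T.round(3).tolist(),(d>0).mean())
a=cv2.imread('pics/scene0.png');b=cv2.imread('pics/top0.png')
print(eyes.camera_info('top').keys())
E
```

```text
{'clock': 0.0, 'qpos': array([ 1.27163087e+00,  3.53641920e-01,  1.63411563e+00,  2.50135831e-05,
        1.15521261e+00, -2.41849699e-03]), 'qvel': array([-0.00045188,  0.0006753 , -0.00049028,  0.00161449,  0.00175596,
        0.00160089]), 'joint_efforts': array([ 2.53693361e-03, -6.05265284e+01, -3.42076135e+01,  7.06044716e-05,
        9.34877928e-03,  1.76698353e-05]), 'eef_pos': array([182.63282079, 597.26640853, 255.57347143]), 'tcp_rot': array([-3.14021521e+00, -2.62019375e-05,  2.84483556e+00]), 'contact_force': array([-0.31166312, -0.25109858, -0.3979166 ]), 'wrist_torque': array([-0.01852703, -0.03919535, -0.00653479]), 'grasp_force': 0.0, 'opening': 0.9977794307479931}
scene [[383.0040822729111, 0.0, 314.36330399270156], [0.0, 383.0040822729111, 199.4884066316446], [0.0, 0.0, 1.0]] [[0.02, -0.666, 0.746, 1433.067], [1.0, 0.008, -0.02, -104.523], [0.007, 0.746, 0.666, 946.388], [0.0, 0.0, 0.0, 1.0]] 0.99588671875
top [[361.32769797956735, 0.0, 321.381580563938], [0.0, 361.32769797956735, 202.0679190410034], [0.0, 0.0, 1.0]] [[0.002, 0.991, -0.132, 394.985], [-1.0, 0.004, 0.02, -71.94], [0.02, 0.131, 0.991, 1371.566], [0.0, 0.0, 0.0, 1.0]] 0.9957578125
dict_keys(['intrinsics', 'cam_to_world'])
```

View pics/scene0.png

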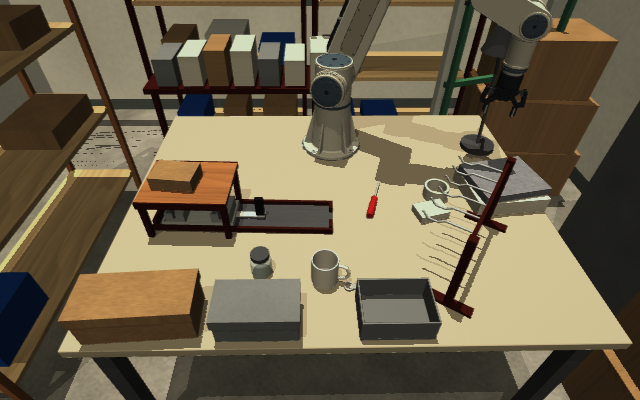

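View pics/top0.png

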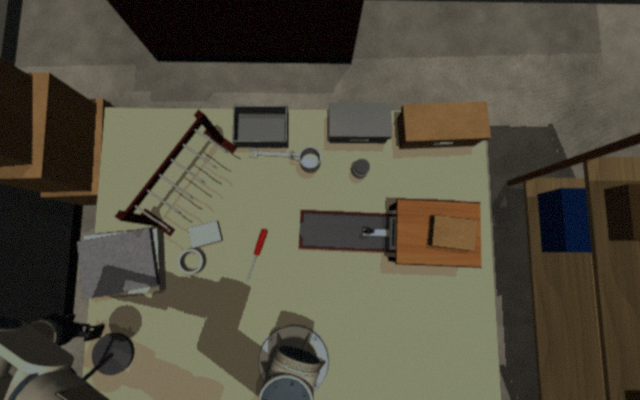

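The scene view shows the shelf at (190,190) with the black grip plate at (259,205) and the lane to (330,215). The rack's six prongs lie around (460,220), the mug is at (325,270) and the jar at (260,262). The top view shows the same things: the shelf at (440,232), plate at (372,231), lane out to x=300, and rack from (120,215) to (215,130). Next I'll measure them from the depth.

```bash
python3 - <<'E'
from h import *
for t in ('scene0','top0'):
    p,d,K,T=load(t); P=cloud(d,K,T); x,y,z=P[...,0],P[...,1],P[...,2]; ok=d>0
    tab=ok&(abs(z)<15)&(x>250)&(x<700)&(abs(y)<500)
    print(t,'table z med',np.median(z[tab]))
    m=ok&(abs(z-158)<10)&(y<-150)&(x>300)&(x<720)
    n,l,st,c=cv2.connectedComponentsWithStats(m.astype(np.uint8)); k=1+st[1:,4].argmax(); mm=l==k
    print('shelf top',cv2.minAreaRect(np.stack([x[mm],y[mm]],1).astype(np.float32)),np.median(z[mm]),mm.sum())
    # plate
    m=ok&(z>40)&(z<120)&(y>-330)&(y<0)&(x>350)&(x<560)
    n,l,st,c=cv2.connectedComponentsWithStats(m.astype(np.uint8))
    for k in range(1,n):
        if st[k,4]>8:
            q=P[l==k]; print('plate?',st[k],q.min(0).round(),q.max(0).round(),q.mean(0).round())
    # lane kerbs
    m=ok&(z>14)&(z<32)&(y>-230)&(y<160)&(x>350)&(x<620)
    q=P[m]; print('kerbs',cv2.minAreaRect(q[:,:2].astype(np.float32)),m.sum())
    m=ok&(z>222)&(z<275)&(y>200)&(x>350)&(x<900)
    n,l,st,c=cv2.connectedComponentsWithStats(m.astype(np.uint8))
    for k in range(1,n):
        if st[k,4]>15:
            q=P[l==k]; print('rack?',st[k],q.min(0).round(),q.max(0).round(),np.array(cv2.minAreaRect(q[:,:2].astype(np.float32))[0]).round(),cv2.minAreaRect(q[:,:2].astype(np.float32))[1:])
E
python3 - <<'E'
import cv2
a=cv2.imread('pics/scene0.png')[140:330,400:540]; b=cv2.imread('pics/top0.png')[100:240,100:250]
c=cv2.imread('pics/scene0.png')[150:250,130:340]
f=lambda i,w,h:cv2.resize(i,(w,h),interpolation=cv2.INTER_CUBIC)
import numpy as np
cv2.imwrite('pics/c1.png',np.vstack([np.hstack([f(b,300,280),f(a,206,280)]),f(c,506,240)]))
E
```

```text
scene0 table z med 0.3235512855347906
shelf top ((455.286865234375, -490.5181579589844), (285.71844482421875, 230.3147735595703), 87.72278594970703) 157.33046691571906 2713
plate? [254 197  10  14 124] [ 459. -283.   41.] [ 475. -252.   93.] [ 469. -267.   70.]
kerbs ((460.9642639160156, -34.576324462890625), (175.4763641357422, 402.6518249511719), 6.734436511993408) 593
rack? [ 423  155   94  102 1375] [452. 203. 222.] [837. 529. 273.] [623. 350.] ((156.3196563720703, 419.3227233886719), 55.214439392089844)
top0 table z med 2.209197619199358
shelf top ((453.657958984375, -491.55792236328125), (286.73663330078125, 222.79812622070312), 87.57340240478516) 159.29284481270008 4114
plate? [364 229  10   5  42] [ 455. -281.   48.] [ 469. -254.   96.] [ 461. -265.   85.]
kerbs ((458.1015625, -36.30043029785156), (173.19467163085938, 399.76983642578125), 6.1299943923950195) 592
rack? [ 115  110  114  122 1617] [452. 201. 222.] [832. 530. 275.] [620. 350.] ((158.8310546875, 414.2127685546875), 55.45988845825195)
```

View pics/c1.png

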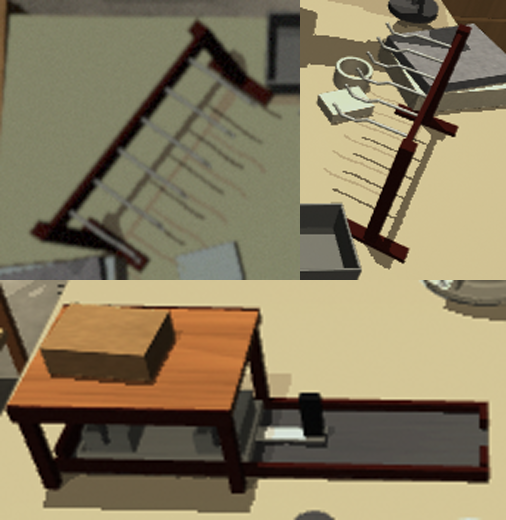

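```bash
cat >> h.py <<'E'
from scipy.spatial.transform import Rotation as Ro
def proj(u,v,K,T,z):
    u=np.asarray(u,float);v=np.asarray(v,float)
    c=np.stack([(u-K[0,2])/K[0,0],-(v-K[1,2])/K[1,1],-np.ones_like(u)],-1)@T[:3,:3].T
    return T[:3,3]+c*((z-T[2,3])/c[...,2])[...,None]
def rel(g,yaw=None):
    "tool-frame shift (units of 25mm) and turn (units 90deg) to goal TCP g, pointing down with yaw"
    s=r.sense(); R=Ro.from_euler('xyz',s['tcp_rot']); d=R.inv().apply(np.array(g)-s['eef_pos'])
    out=[(d/25).round(3)]
    if yaw is not None: out.append(((R.inv()*Ro.from_euler('xyz',[np.pi,0,yaw])).as_rotvec()/(np.pi/2)).round(4))
    return out
E
python3 - <<'E'
from h import *
p,d,K,T=grab('wrist','w0'); s=r.sense()
R=Ro.from_euler('xyz',s['tcp_rot']).as_matrix()
print(K.tolist()); print('cam in tool',(R.T@(T[:3,3]-s['eef_pos'])).round(1),(R.T@T[:3,:3]).round(3).tolist())
for t,zs in (('scene0',0),('top0',0)):
    p,d,K,T=load(t); P=cloud(d,K,T); x,y,z=P[...,0],P[...,1],P[...,2]
    h=p.astype(int); red=(h[...,0]>h[...,1]*1.6)&(h[...,0]>25)&(h[...,0]<130)
    # kerbs: +x and -x kerb columns by y
    v,u=np.nonzero(red&(y>-230)&(y<-20)&(x>360)&(x<560)&(z<45))
    q=proj(u,v,K,T,20.)
    for sd in (0,1):
        m=(q[:,0]>461) if sd else (q[:,0]<461)
        c=np.polyfit(q[m,1],q[m,0],1); rs=q[m,0]-np.polyval(c,q[m,1]); g=abs(rs)<8; c=np.polyfit(q[m][g,1],q[m][g,0],1)
        print(t,'kerb',sd,m.sum(),'slope',c[0].round(4),'x@-350',np.polyval(c,-350).round(1),'x@0',np.polyval(c,0).round(1))
    # shelf edges
    m=(abs(z-158)<8)&(y<-330)&(y>-660)&(x>330)&(x<580)
    q=P[m]
    b=np.round(q[:,0]/5); e=np.array([[k*5,q[b==k,1].max(),q[b==k,1].min()] for k in np.unique(b) if (b==k).sum()>10])
    print('front edge y by x',np.polyfit(e[3:-3,0],e[3:-3,1],1),'y at 460',np.polyval(np.polyfit(e[3:-3,0],e[3:-3,1],1),460))
    # crossbar
    v,u=np.nonzero(red&(z>215)&(z<285)&(y>150)&(x>400))
    q=cloud(d,K,T)[v,u]; 
    a=np.polyfit(q[:,0],q[:,1],1); print('crossbar',len(q),a,'yaw of rack x',np.degrees(np.arctan2(1,-a[0])), q.mean(0).round(1),q[:,0].min(),q[:,0].max(),q[:,1].min(),q[:,1].max())
E
```

```text
[[343.3409453384312, 0.0, 314.3131030828179], [0.0, 343.3409453384312, 202.36843740773134], [0.0, 0.0, 1.0]]
cam in tool [  78.6    1.2 -116.2] [[0.001, 0.952, 0.307], [1.0, -0.001, -0.001], [-0.001, 0.307, -0.952]]
scene0 kerb 0 144 slope 0.0533 x@-350 391.4 x@0 410.1
scene0 kerb 1 177 slope 0.003 x@-350 536.6 x@0 537.7
front edge y by x [-4.05243356e-02 -3.30868532e+02] y at 460 -349.50972684693403
crossbar 443 [-6.87761853e-01  8.54979813e+02] yaw of rack x 55.48129050088409 [677.4 389.1 263.2] 486.5023200949071 837.2524998289337 278.26813890774383 526.7670753913899
top0 kerb 0 60 slope 0.0626 x@-350 389.4 x@0 411.3
top0 kerb 1 94 slope 0.0058 x@-350 533.4 x@0 535.4
front edge y by x [-4.14755658e-02 -3.31023180e+02] y at 460 -350.1019399832473
crossbar 354 [-6.93210315e-01  8.55047061e+02] yaw of rack x 55.26990091246712 [648.4 405.5 265.9] 486.6731426547968 828.6190186210404 281.93337503099275 524.3704428877595
```

Call:
step_arm(
  moves=[
    {"tx":-1,"ty":-0.57,"tz":-0.8},
    {"tx":-1,"ty":-0.57,"tz":-0.8},
    {"tx":-1,"ty":-0.57,"tz":-0.8},
    {"tx":-1,"ty":-0.57,"tz":-0.8},
    {"tx":-1,"ty":-0.57,"tz":-0.8},
  ],
)

```text
schema error: expected keys tx, ty, tz, ax, ay, az
```

Call:
step_arm(
  moves=[
    {"tx":-1,"ty":-0.57,"tz":-0.8},
    {"tx":-1,"ty":-0.57,"tz":-0.8},
    {"tx":-1,"ty":-0.57,"tz":-0.8},
    {"tx":-1,"ty":-0.57,"tz":-0.8},
    {"tx":-1,"ty":-0.57,"tz":-0.8},
  ],
)

```text
schema error: expected keys tx, ty, tz, ax, ay, az
```

Call:
step_arm(
  moves=[
    {"tx":-1,"ty":-0.57,"tz":-0.4},
    {"tx":-1,"ty":-0.57},
    {"tx":-1,"ty":-0.57},
    {"tx":-1,"ty":-0.57},
    {"tx":-1,"ty":-0.57},
  ],
)

```text
schema error: expected keys tx, ty, tz, ax, ay, az
```

Call:
step_arm(
  moves=[
    {"az":0.097},
    {"az":0.097},
    {},
    {},
  ],
)

```text
schema error: expected keys tx, ty, tz, ax, ay, az
```

Run:
```python
from h import *
s=r.sense(); print(s['clock'],s['eef_pos'],s['tcp_rot'])
grab('wrist','w1')
```

```text
0.15 [182.67311109 597.33587744 255.71463663] [-3.14049350e+00  3.58533804e-06  2.84482035e+00]
```

View pics/w1.png

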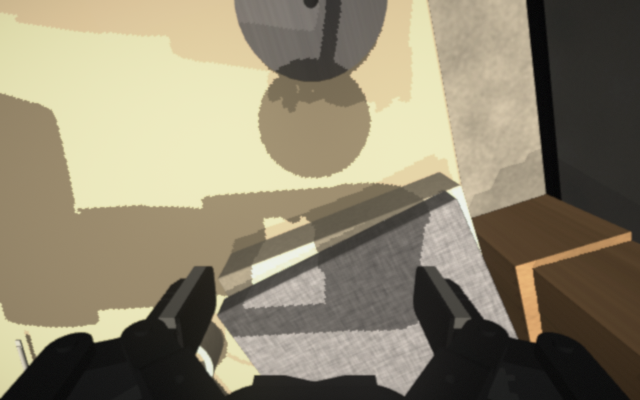

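The move was refused because every row needs all six keys. The picture, taken from the start pose, shows only the fingers at (190,300) and (440,300) and the grey box on the left.

Call:
step_arm(
  moves=[
    {"tx":-1,"ty":-0.53,"tz":-0.8,"ax":0,"ay":0,"az":0},
    {"tx":-1,"ty":-0.53,"tz":-0.8,"ax":0,"ay":0,"az":0},
    {"tx":-1,"ty":-0.53,"tz":-0.8,"ax":0,"ay":0,"az":0},
    {"tx":-1,"ty":-0.53,"tz":-0.8,"ax":0,"ay":0,"az":0},
    {"tx":-1,"ty":-0.53,"tz":-0.8,"ax":0,"ay":0,"az":0},
  ],
)

```text
clock: 0.82
eef_pos: [283.5, 497.0, 356.8]
tcp_rot: [-3.141, 0.0, 2.845]
contact_force: [0.7, 0.5, 0.3]
opening: 1.001
grasp_force: 0.0
```

Call:
step_arm(
  moves=[
    {"tx":-1,"ty":-0.53,"tz":-0.8,"ax":0,"ay":0,"az":0},
    {"tx":-1,"ty":-0.53,"tz":-0.8,"ax":0,"ay":0,"az":0},
    {"tx":-1,"ty":-0.53,"tz":-0.8,"ax":0,"ay":0,"az":0},
    {"tx":-1,"ty":-0.53,"tz":-0.8,"ax":0,"ay":0,"az":0},
    {"tx":-1,"ty":-0.53,"tz":-0.8,"ax":0,"ay":0,"az":0},
  ],
)

```text
clock: 1.45
eef_pos: [383.6, 397.1, 456.8]
tcp_rot: [-3.141, -0.0, 2.845]
contact_force: [0.8, -0.9, 0.2]
opening: 0.998
grasp_force: 0.0
```

Call:
step_arm(
  moves=[
    {"tx":-1,"ty":-0.53,"tz":-0.8,"ax":0,"ay":0,"az":0},
    {"tx":-1,"ty":-0.53,"tz":0,"ax":0,"ay":0,"az":0},
    {"tx":-1,"ty":-0.53,"tz":0,"ax":0,"ay":0,"az":0},
    {"tx":-1,"ty":-0.53,"tz":0,"ax":0,"ay":0,"az":0},
    {"tx":-1,"ty":-0.53,"tz":0,"ax":0,"ay":0,"az":0},
  ],
)

```text
clock: 2.08
eef_pos: [483.8, 297.2, 476.1]
tcp_rot: [-3.141, -0.0, 2.845]
contact_force: [0.1, 0.4, 0.3]
opening: 0.999
grasp_force: 0.0
```

Call:
step_arm(
  moves=[
    {"tx":0,"ty":0,"tz":0,"ax":0,"ay":0,"az":0.097},
    {"tx":0,"ty":0,"tz":0,"ax":0,"ay":0,"az":0.097},
    {"tx":0,"ty":0,"tz":0,"ax":0,"ay":0,"az":0},
    {"tx":0,"ty":0,"tz":0,"ax":0,"ay":0,"az":0},
  ],
)

```text
clock: 2.58
eef_pos: [483.2, 298.0, 476.2]
tcp_rot: [-3.141, -0.0, 2.543]
contact_force: [0.9, 0.4, 0.3]
opening: 1.001
grasp_force: 0.0
```

Run:
```python
from h import *
s=r.sense(); print(s['clock'],s['eef_pos'],s['tcp_rot'])
grab('wrist','w2')
```

```text
2.575 [483.1744176  297.97755537 476.2010671 ] [-3.14143710e+00 -7.70487899e-05  2.54347351e+00]
```

View pics/w2.png

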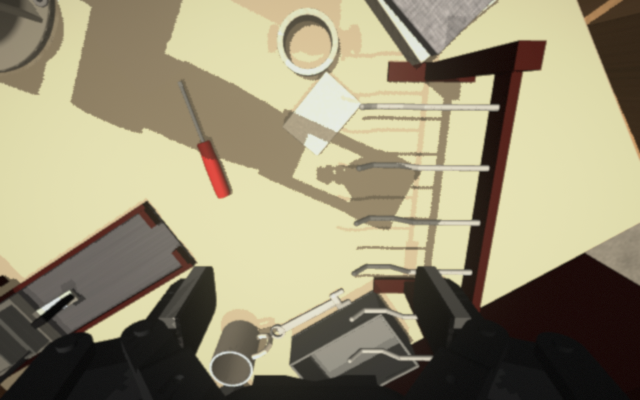

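Wrist view: six light prongs with tips at about (360,106), (347,168), (357,220), (354,272), (352,318) and (349,358), and the crossbar running from (510,60) to (470,290). The card pack, tape, driver and mug stand clear of the hooks. I'll move 100 mm along the rack for a second view.

Call:
step_arm(
  moves=[
    {"tx":-1,"ty":0.4,"tz":0,"ax":0,"ay":0,"az":0},
    {"tx":-1,"ty":0.4,"tz":0,"ax":0,"ay":0,"az":0},
    {"tx":-1,"ty":0.4,"tz":0,"ax":0,"ay":0,"az":0},
    {"tx":-1,"ty":0.4,"tz":0,"ax":0,"ay":0,"az":0},
    {"tx":0,"ty":0,"tz":0,"ax":0,"ay":0,"az":0},
  ],
)

```text
clock: 3.25
eef_pos: [589.5, 273.9, 475.4]
tcp_rot: [-3.141, -0.0, 2.541]
contact_force: [-0.3, -0.4, -0.0]
opening: 1.0
grasp_force: 0.0
```

```bash
cat > rack.py <<'E'
from h import *
import sys
def rackfit(tag,yaw=np.radians(55.4)):
    p,d,K,T=load(tag); P=cloud(d,K,T); ok=(d>0)&(P[...,2]>228)&(P[...,2]<290)&(P[...,1]>150)&(P[...,0]>400)
    h=p.astype(int); red=(h[...,0]>h[...,1]*1.6)
    ax=np.array([np.cos(yaw),np.sin(yaw)]); ay=np.array([-ax[1],ax[0]])
    q=P[ok]; X=q[:,:2]@ax; Y=q[:,:2]@ay
    rd=red[ok]&(q[:,2]>245); i=rd
    bx=np.round(Y[i]/20); f=np.array([[20*k,X[i][bx==k].min()] for k in np.unique(bx) if (bx==k).sum()>10])
    print(tag,'bar front by Y',f.round(1).tolist())
    g=~red[ok]&(X<(np.median(f[:,1])-8))
    im=np.zeros(ok.shape,np.uint8); im[ok]=g; n,l,st,c=cv2.connectedComponentsWithStats(im,connectivity=8)
    for k in range(1,n):
        if st[k,4]<40: continue
        q=P[l==k]; X=q[:,:2]@ax;Y=q[:,:2]@ay; b=np.round(X/10)
        if X.max()-X.min()<40: continue
        sl=np.polyfit(X,Y,1)
        print('prong n',st[k,4],'Y med',np.median(Y).round(1),'slope',sl[0].round(3),'X',X.min().round(),X.max().round(),[(int(10*j),round(float(np.median(q[b==j,2])))) for j in np.unique(b)])
if __name__=='__main__':
    for t in sys.argv[1:]: rackfit(t)
E
python3 - <<'E'
from h import *
s=r.sense(); print(s['clock'],s['eef_pos'],s['tcp_rot']); grab('wrist','w3')
E
python3 rack.py w2 w3
```

```text
3.25 [589.49765658 273.9187723  475.40767591] [-3.14071212e+00 -2.65754702e-04  2.54066489e+00]
w2 bar front by Y [[-380.0, 698.5], [-360.0, 698.4], [-340.0, 698.3], [-320.0, 698.1], [-300.0, 698.2], [-280.0, 698.0], [-260.0, 698.5], [-240.0, 698.2], [-220.0, 698.0], [-200.0, 698.1], [-180.0, 698.0], [-160.0, 697.7], [-140.0, 695.7], [-120.0, 694.8], [-100.0, 695.4]]
prong n 851 Y med -162.8 slope -0.001 X 563.0 690.0 [(560, 252), (570, 250), (580, 239), (590, 236), (600, 236), (610, 237), (620, 244), (630, 248), (640, 248), (650, 248), (660, 248), (670, 248), (680, 248), (690, 248)]
prong n 728 Y med -222.2 slope -0.001 X 563.0 690.0 [(560, 252), (570, 250), (580, 239), (590, 236), (600, 236), (610, 237), (620, 243), (630, 248), (640, 248), (650, 248), (660, 248), (670, 248), (680, 248), (690, 248)]
prong n 631 Y med -281.9 slope -0.003 X 564.0 690.0 [(560, 253), (570, 249), (580, 239), (590, 236), (600, 236), (610, 237), (620, 243), (630, 248), (640, 248), (650, 248), (660, 248), (670, 248), (680, 248), (690, 248)]
prong n 349 Y med -341.4 slope -0.01 X 563.0 636.0 [(560, 253), (57
[... 1094 characters left out ...]
, 248), (660, 248), (670, 248), (680, 248), (690, 248)]
prong n 668 Y med -342.2 slope -0.005 X 563.0 690.0 [(560, 253), (570, 250), (580, 239), (590, 236), (600, 236), (610, 237), (620, 243), (630, 248), (640, 248), (650, 248), (660, 248), (670, 248), (680, 248), (690, 248)]
prong n 631 Y med -401.6 slope 0.0 X 564.0 690.0 [(560, 252), (570, 249), (580, 238), (590, 236), (600, 236), (610, 237), (620, 244), (630, 248), (640, 248), (650, 248), (660, 248), (670, 248), (680, 248), (690, 248)]
prong n 526 Y med -461.3 slope 0.0 X 563.0 676.0 [(560, 252), (570, 249), (580, 238), (590, 236), (600, 236), (610, 237), (620, 243), (630, 248), (640, 248), (650, 248), (660, 248), (670, 248), (680, 247)]
```

Both views agree on the hooks. In world coordinates, hook 1 is at about (498,383), hook 2 at (596,315) and hook 3 at (695,247), with rack yaw about 55.3°. Next is the tray's grip plate.

Call:
step_arm(
  moves=[
    {"tx":-0.37,"ty":-0.94,"tz":0.39,"ax":0,"ay":0,"az":0},
    {"tx":-0.37,"ty":-0.94,"tz":0.39,"ax":0,"ay":0,"az":0},
    {"tx":-0.37,"ty":-0.94,"tz":0.39,"ax":0,"ay":0,"az":0},
    {"tx":-0.37,"ty":-0.94,"tz":0.39,"ax":0,"ay":0,"az":0},
    {"tx":-0.37,"ty":-0.94,"tz":0.39,"ax":0,"ay":0,"az":0},
  ],
)

```text
clock: 3.92
eef_pos: [558.8, 151.0, 427.6]
tcp_rot: [3.141, 0.0, 2.542]
contact_force: [-0.4, 0.8, 0.3]
opening: 0.997
grasp_force: 0.0
```

Call:
step_arm(
  moves=[
    {"tx":-0.37,"ty":-0.94,"tz":0.39,"ax":0,"ay":0,"az":0},
    {"tx":-0.37,"ty":-0.94,"tz":0.39,"ax":0,"ay":0,"az":0},
    {"tx":-0.37,"ty":-0.94,"tz":0.39,"ax":0,"ay":0,"az":0},
    {"tx":-0.37,"ty":-0.94,"tz":0.39,"ax":0,"ay":0,"az":0},
    {"tx":-0.37,"ty":-0.94,"tz":0.39,"ax":0,"ay":0,"az":0},
  ],
)

```text
clock: 4.55
eef_pos: [530.6, 28.1, 378.8]
tcp_rot: [3.141, 0.0, 2.542]
contact_force: [0.3, 0.4, -0.8]
opening: 1.002
grasp_force: 0.0
```

Call:
step_arm(
  moves=[
    {"tx":-0.37,"ty":-0.94,"tz":0.39,"ax":0,"ay":0,"az":0},
    {"tx":-0.37,"ty":-0.94,"tz":0.39,"ax":0,"ay":0,"az":0},
    {"tx":-0.37,"ty":-0.94,"tz":0.39,"ax":0,"ay":0,"az":0},
    {"tx":-0.37,"ty":-0.94,"tz":0.39,"ax":0,"ay":0,"az":0},
    {"tx":-0.37,"ty":-0.94,"tz":0.39,"ax":0,"ay":0,"az":0},
  ],
)

```text
clock: 5.18
eef_pos: [502.5, -94.8, 330.1]
tcp_rot: [3.141, 0.0, 2.542]
contact_force: [0.1, 0.4, 1.4]
opening: 0.997
grasp_force: 0.0
```

Call:
step_arm(
  moves=[
    {"tx":-0.37,"ty":-0.94,"tz":0.39,"ax":0,"ay":0,"az":0},
    {"tx":-0.37,"ty":-0.94,"tz":0.39,"ax":0,"ay":0,"az":0},
    {"tx":-0.37,"ty":-0.94,"tz":0.39,"ax":0,"ay":0,"az":0},
    {"tx":-0.37,"ty":-0.94,"tz":0.39,"ax":0,"ay":0,"az":0},
    {"tx":-0.37,"ty":-0.94,"tz":0.39,"ax":0,"ay":0,"az":0},
  ],
)

```text
clock: 5.8
eef_pos: [474.4, -217.8, 281.4]
tcp_rot: [3.141, 0.0, 2.542]
contact_force: [0.3, -0.2, -0.5]
opening: 0.999
grasp_force: 0.0
```

Call:
step_arm(
  moves=[
    {"tx":-0.37,"ty":-0.94,"tz":0.39,"ax":0,"ay":0,"az":0.107},
    {"tx":0,"ty":0,"tz":0,"ax":0,"ay":0,"az":0.107},
    {"tx":0,"ty":0,"tz":0,"ax":0,"ay":0,"az":0.107},
    {"tx":0,"ty":0,"tz":0,"ax":0,"ay":0,"az":0.107},
    {"tx":0,"ty":0,"tz":0,"ax":0,"ay":0,"az":0.107},
  ],
)

```text
clock: 6.42
eef_pos: [469.0, -241.6, 271.9]
tcp_rot: [3.141, 0.0, 1.696]
contact_force: [0.9, -0.5, 0.2]
opening: 1.001
grasp_force: 0.0
```

Call:
step_arm(
  moves=[
    {"tx":0,"ty":0,"tz":0,"ax":0,"ay":0,"az":0.107},
    {"tx":0,"ty":0,"tz":0,"ax":0,"ay":0,"az":0},
    {"tx":0,"ty":0,"tz":0,"ax":0,"ay":0,"az":0},
  ],
)

```text
clock: 6.8
eef_pos: [469.1, -242.1, 271.8]
tcp_rot: [3.141, 0.0, 1.536]
contact_force: [0.4, -0.0, 0.1]
opening: 0.998
grasp_force: 0.0
```

Run:
```python
from h import *
s=r.sense(); print(s['clock'],s['eef_pos'],s['tcp_rot'],s['qpos']); p,d,K,T=grab('wrist','w4')
P=cloud(d,K,T); x,y,z=P[...,0],P[...,1],P[...,2]; ok=d>0
m=ok&(z>35)&(z<105)&(y>-330)&(y<-220)&(x>430)&(x<500)&(p.max(2)<70)
m2=m&(z>84)
for mm in(m,m2):
    q=P[mm]; print(mm.sum(),q.min(0).round(),q.max(0).round(),np.median(q,0).round(1),cv2.minAreaRect(q[:,:2].astype(np.float32)))
h=p.astype(int); red=(h[...,0]>h[...,1]*1.6)&(z<45)&(z>10)&ok&(y>-250)&(y<-30)
q=P[red&(z>14)]
for sd in (0,1):
    k=q[(q[:,0]>461)==sd]
    b=np.round(k[:,1]/15); e=np.array([[15*j,(k[b==j,0].min() if sd else k[b==j,0].max())] for j in np.unique(b) if (b==j).sum()>8])
    print('kerb',sd,len(k),np.median(k[:,2]),e.round(1).tolist())
```

```text
6.8 [ 469.14445971 -242.05954691  271.76811764] [3.14129588e+00 7.24392520e-05 1.53609444e+00] [-4.79212388e-01  1.86091326e-01  1.82317544e+00  6.87267093e-05
  1.13202681e+00 -4.44539703e-01]
506 [ 459. -282.   36.] [ 471. -254.   91.] [ 464.7 -260.7   89. ] ((464.9174499511719, -267.8347473144531), (27.507015228271484, 11.48088550567627), 88.59396362304688)
353 [ 459. -282.   84.] [ 471. -254.   91.] [ 464.5 -267.    89.5] ((464.878662109375, -267.9869079589844), (27.361513137817383, 11.009031295776367), 87.61132049560547)
kerb 0 949 18.718087998973147 [[-255.0, 402.0], [-240.0, 402.2], [-225.0, 403.0], [-210.0, 403.0], [-195.0, 403.2], [-180.0, 403.5], [-150.0, 405.3], [-135.0, 406.7], [-120.0, 407.1], [-105.0, 408.6], [-90.0, 409.2], [-75.0, 409.5]]
kerb 1 857 18.686544859063474 [[-225.0, 530.4], [-210.0, 531.0], [-195.0, 531.8], [-180.0, 531.7], [-165.0, 531.6], [-150.0, 532.2], [-135.0, 532.9], [-105.0, 534.5], [-90.0, 534.6], [-75.0, 535.1]]
```

View pics/w4.png

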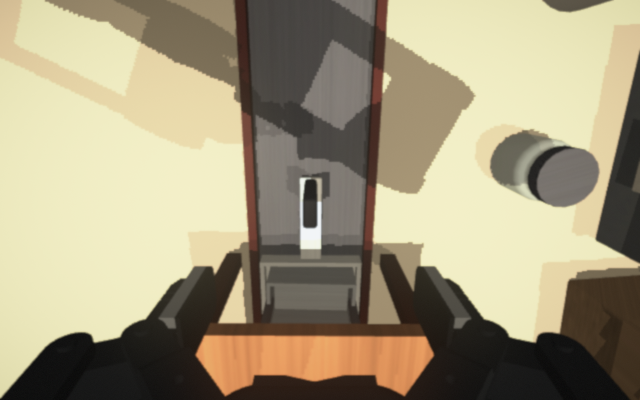

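The wrist view shows the black plate at (311,203), centred at world (464.9,-267.5) with its top at 90 mm. The lane kerbs at (245,150) and (375,150) run at slope 0.04. I'll descend onto the plate and grip it.

Call:
step_arm(
  moves=[
    {"tx":-0.5,"ty":-0.07,"tz":0.5,"ax":0,"ay":0,"az":0.003},
    {"tx":-0.52,"ty":-0.06,"tz":0.5,"ax":0,"ay":0,"az":0},
    {"tx":0,"ty":0,"tz":1,"ax":0,"ay":0,"az":0},
    {"tx":0,"ty":0,"tz":1,"ax":0,"ay":0,"az":0},
    {"tx":0,"ty":0,"tz":1,"ax":0,"ay":0,"az":0},
  ],
)

```text
clock: 7.48
eef_pos: [464.2, -268.6, 169.6]
tcp_rot: [-3.141, -0.0, 1.527]
contact_force: [0.3, -0.3, 0.0]
opening: 0.999
grasp_force: 0.0
```

Call:
step_arm(
  moves=[
    {"tx":0,"ty":0,"tz":1,"ax":0,"ay":0,"az":0},
    {"tx":0,"ty":0,"tz":1,"ax":0,"ay":0,"az":0},
    {"tx":0,"ty":0,"tz":0.9,"ax":0,"ay":0,"az":0},
    {"tx":0,"ty":0,"tz":0.9,"ax":0,"ay":0,"az":0},
    {"tx":0,"ty":0,"tz":0.95,"ax":0,"ay":0,"az":0},
  ],
)

```text
clock: 8.1
eef_pos: [464.2, -268.5, 51.0]
tcp_rot: [-3.141, -0.0, 1.527]
contact_force: [0.3, -0.3, 0.1]
opening: 1.002
grasp_force: 0.0
```

Call:
step_arm(
  moves=[
    {"tx":0,"ty":0,"tz":0,"ax":0,"ay":0,"az":0},
    {"tx":0,"ty":0,"tz":0,"ax":0,"ay":0,"az":0},
    {"tx":0,"ty":0,"tz":0,"ax":0,"ay":0,"az":0},
    {"tx":0,"ty":0,"tz":0,"ax":0,"ay":0,"az":0},
    {"tx":0,"ty":0,"tz":0,"ax":0,"ay":0,"az":0},
  ],
  gripper=0,
  newtons=50,
)

```text
clock: 8.72
eef_pos: [465.2, -268.1, 53.6]
tcp_rot: [3.141, 0.001, 1.527]
contact_force: [-1.8, -1.0, 6.3]
opening: 0.156
grasp_force: 50.2
```

Call:
step_arm(
  moves=[
    {"tx":0,"ty":0,"tz":0,"ax":0,"ay":0,"az":0},
    {"tx":0,"ty":0,"tz":0,"ax":0,"ay":0,"az":0},
    {"tx":0,"ty":0,"tz":0,"ax":0,"ay":0,"az":0},
  ],
)

```text
clock: 9.1
eef_pos: [465.2, -268.1, 53.6]
tcp_rot: [3.141, 0.001, 1.527]
contact_force: [-2.0, -1.0, 6.4]
opening: 0.162
grasp_force: 50.3
```

Call:
step_arm(
  moves=[
    {"tx":0.1,"ty":0,"tz":0,"ax":0,"ay":0,"az":0},
    {"tx":0.2,"ty":0,"tz":0,"ax":0,"ay":0,"az":0},
    {"tx":0.3,"ty":0,"tz":0,"ax":0,"ay":0,"az":0},
    {"tx":0.4,"ty":0,"tz":0,"ax":0,"ay":0,"az":0},
    {"tx":0.4,"ty":0,"tz":0,"ax":0,"ay":0,"az":0},
  ],
)

```text
clock: 9.72
eef_pos: [467.5, -234.0, 53.6]
tcp_rot: [3.139, 0.002, 1.528]
contact_force: [0.3, -7.9, 1.7]
opening: 0.158
grasp_force: 49.7
```

Call:
step_arm(
  moves=[
    {"tx":0.4,"ty":0,"tz":0,"ax":0,"ay":0,"az":0},
    {"tx":0.4,"ty":0,"tz":0,"ax":0,"ay":0,"az":0},
    {"tx":0.4,"ty":0,"tz":0,"ax":0,"ay":0,"az":0},
    {"tx":0.4,"ty":0,"tz":0,"ax":0,"ay":0,"az":0},
    {"tx":0.4,"ty":0,"tz":0,"ax":0,"ay":0,"az":0},
  ],
)

```text
clock: 10.35
eef_pos: [469.8, -183.9, 53.6]
tcp_rot: [3.139, 0.002, 1.528]
contact_force: [-0.1, -8.4, 2.9]
opening: 0.162
grasp_force: 49.8
```

Call:
step_arm(
  moves=[
    {"tx":0.4,"ty":0,"tz":0,"ax":0,"ay":0,"az":0},
    {"tx":0.4,"ty":0,"tz":0,"ax":0,"ay":0,"az":0},
    {"tx":0.4,"ty":0,"tz":0,"ax":0,"ay":0,"az":0},
    {"tx":0.4,"ty":0,"tz":0,"ax":0,"ay":0,"az":0},
    {"tx":0.4,"ty":0,"tz":0,"ax":0,"ay":0,"az":0},
  ],
)

```text
clock: 10.98
eef_pos: [472.0, -133.8, 53.6]
tcp_rot: [3.139, 0.002, 1.528]
contact_force: [-0.8, -8.2, 2.9]
opening: 0.154
grasp_force: 49.9
```

Call:
step_arm(
  moves=[
    {"tx":0.4,"ty":0,"tz":0,"ax":0,"ay":0,"az":0},
    {"tx":0.4,"ty":0,"tz":0,"ax":0,"ay":0,"az":0},
    {"tx":0.4,"ty":0,"tz":0,"ax":0,"ay":0,"az":0},
    {"tx":0.4,"ty":0,"tz":0,"ax":0,"ay":0,"az":0},
    {"tx":0.4,"ty":0,"tz":0,"ax":0,"ay":0,"az":0},
  ],
)

```text
clock: 11.6
eef_pos: [474.1, -83.7, 53.6]
tcp_rot: [3.139, 0.002, 1.528]
contact_force: [0.6, -9.6, 4.7]
opening: 0.156
grasp_force: 50.1
```

Call:
step_arm(
  moves=[
    {"tx":0.4,"ty":0,"tz":0,"ax":0,"ay":0,"az":0},
    {"tx":0.4,"ty":0,"tz":0,"ax":0,"ay":0,"az":0},
    {"tx":0.4,"ty":0,"tz":0,"ax":0,"ay":0,"az":0},
    {"tx":0.4,"ty":0,"tz":0,"ax":0,"ay":0,"az":0},
    {"tx":0.4,"ty":0,"tz":0,"ax":0,"ay":0,"az":0},
  ],
)

```text
clock: 12.22
eef_pos: [476.2, -33.7, 53.6]
tcp_rot: [3.139, 0.001, 1.528]
contact_force: [-0.5, -9.2, 5.6]
opening: 0.155
grasp_force: 50.3
```

Call:
step_arm(
  moves=[
    {"tx":0.4,"ty":0,"tz":0,"ax":0,"ay":0,"az":0},
    {"tx":0.4,"ty":0,"tz":0,"ax":0,"ay":0,"az":0},
    {"tx":0.4,"ty":0,"tz":0,"ax":0,"ay":0,"az":0},
    {"tx":0.4,"ty":0,"tz":0,"ax":0,"ay":0,"az":0},
    {"tx":0.4,"ty":0,"tz":0,"ax":0,"ay":0,"az":0},
  ],
)

```text
clock: 12.85
eef_pos: [478.2, 16.3, 53.6]
tcp_rot: [3.14, 0.001, 1.528]
contact_force: [-0.4, -10.8, 7.4]
opening: 0.154
grasp_force: 50.5
```

Call:
step_arm(
  moves=[
    {"tx":0.4,"ty":0,"tz":0,"ax":0,"ay":0,"az":0},
    {"tx":0.3,"ty":0,"tz":0,"ax":0,"ay":0,"az":0},
    {"tx":0.2,"ty":0,"tz":0,"ax":0,"ay":0,"az":0},
    {"tx":0.1,"ty":0,"tz":0,"ax":0,"ay":0,"az":0},
    {"tx":0,"ty":0,"tz":0,"ax":0,"ay":0,"az":0},
  ],
)

```text
clock: 13.48
eef_pos: [479.2, 41.4, 53.6]
tcp_rot: [3.14, 0.001, 1.528]
contact_force: [-1.0, -6.8, 8.9]
opening: 0.157
grasp_force: 50.6
```

Call:
step_arm(
  moves=[
    {"tx":0,"ty":0,"tz":0,"ax":0,"ay":0,"az":0},
    {"tx":0,"ty":0,"tz":0,"ax":0,"ay":0,"az":0},
    {"tx":0,"ty":0,"tz":0,"ax":0,"ay":0,"az":0},
    {"tx":0,"ty":0,"tz":0,"ax":0,"ay":0,"az":0},
    {"tx":0,"ty":0,"tz":-0.5,"ax":0,"ay":0,"az":0},
  ],
  gripper=1,
)

```text
clock: 14.1
eef_pos: [477.8, 41.9, 65.1]
tcp_rot: [-3.14, 0.0, 1.527]
contact_force: [0.3, -0.1, 0.5]
opening: 0.999
grasp_force: 0.0
```

Call:
step_arm(
  moves=[
    {"tx":0,"ty":0,"tz":-1,"ax":0,"ay":0,"az":0},
    {"tx":0,"ty":0,"tz":-1,"ax":0,"ay":0,"az":0},
    {"tx":0,"ty":0,"tz":-1,"ax":0,"ay":0,"az":0},
    {"tx":0,"ty":0,"tz":-1,"ax":0,"ay":0,"az":0},
    {"tx":0,"ty":0,"tz":-1,"ax":0,"ay":0,"az":0},
  ],
)

```text
clock: 14.72
eef_pos: [478.5, 41.9, 192.0]
tcp_rot: [3.141, -0.0, 1.527]
contact_force: [-0.3, 0.3, -0.8]
opening: 0.999
grasp_force: 0.0
```

Call:
step_arm(
  moves=[
    {"tx":-1,"ty":0,"tz":-1,"ax":0,"ay":0,"az":0},
    {"tx":-1,"ty":0,"tz":-1,"ax":0,"ay":0,"az":0},
    {"tx":-1,"ty":0,"tz":-1,"ax":0,"ay":0,"az":0},
    {"tx":-1,"ty":0,"tz":-1,"ax":0,"ay":0,"az":0},
    {"tx":-1,"ty":0,"tz":-1,"ax":0,"ay":0,"az":0},
  ],
)

```text
clock: 15.35
eef_pos: [472.6, -83.7, 317.0]
tcp_rot: [3.141, 0.0, 1.527]
contact_force: [0.7, 0.7, 0.7]
opening: 1.002
grasp_force: 0.0
```

Call:
step_arm(
  moves=[
    {"tx":0,"ty":0,"tz":-1,"ax":0,"ay":0,"az":0},
    {"tx":0,"ty":0,"tz":0,"ax":0,"ay":0,"az":0},
    {"tx":0,"ty":0,"tz":0,"ax":0,"ay":0,"az":0},
  ],
)

```text
clock: 15.72
eef_pos: [472.5, -82.7, 339.9]
tcp_rot: [-3.141, -0.0, 1.527]
contact_force: [-0.8, 0.6, -0.6]
opening: 1.002
grasp_force: 0.0
```

```bash
cat > totes.py <<'E'
from h import *
import sys
def totes(P,d,zlo=108,zhi=132):
    x,y,z=P[...,0],P[...,1],P[...,2]
    m=(d>0)&(z>zlo)&(z<zhi)&(x>380)&(x<560)&(y>-345)&(y<10)
    n,l,st,c=cv2.connectedComponentsWithStats(m.astype(np.uint8),connectivity=8)
    for k in range(1,n):
        if st[k,4]<40: continue
        q=P[l==k]; t=q[q[:,2]>np.median(q[:,2])-4]; (c,wh,a)=cv2.minAreaRect(t[:,:2].astype(np.float32))
        v=np.linalg.eigh(np.cov(t[:,:2].T))[1][:,1]
        print('bar c',np.round(c,1),'size',np.round(wh,1),'dir deg',round(float(np.degrees(np.arctan(v[1]/v[0]))),1),'z',np.median(t[:,2]).round(1),len(t))
if __name__=='__main__':
    s=r.sense(); print(s['clock'],s['eef_pos'],s['tcp_rot'],s['qpos'].round(2)); 
    for n,t in (('wrist',sys.argv[1]),('top',sys.argv[1]+'t'),('scene',sys.argv[1]+'s')):
        p,d,K,T=grab(n,t); print(n); totes(cloud(d,K,T),d)
E
python3 totes.py w5
```

```text
15.725 [472.53224923 -82.73259362 339.91338311] [-3.14116059e+00 -1.29173010e-04  1.52712235e+00] [-0.18  0.05  1.83  0.    1.27 -0.13]
wrist
bar c [475.6 -86.2] size [ 10.3 104.6] dir deg -3.5 z 123.8 997
bar c [ 467.5 -242.1] size [ 11. 104.] dir deg -1.4 z 123.4 774
top
bar c [ 465.8 -241.7] size [  8.7 100.4] dir deg -2.4 z 126.9 72
scene
bar c [ 469.5 -241.2] size [  9.4 103.7] dir deg -1.6 z 124.3 63
bar c [476.6 -85. ] size [  9.3 105.9] dir deg -3.7 z 124.7 64
```

View pics/w5.png

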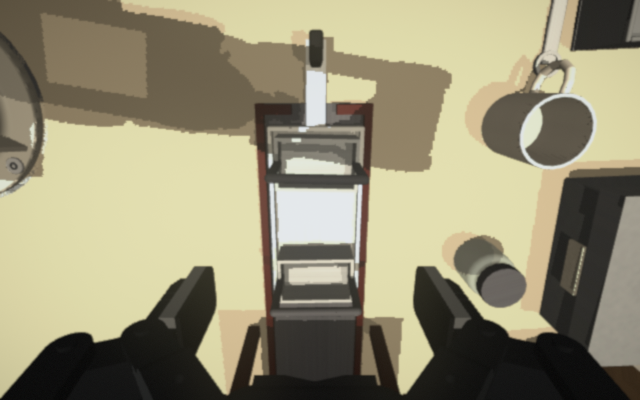

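Only two totes are there. The wrist view shows the front handle bar at (317,180) and the rear one at (317,313), with the middle place empty. I'll turn the tool to the front bar and check again closer.

Call:
step_arm(
  moves=[
    {"tx":0,"ty":0,"tz":0.4,"ax":0,"ay":0,"az":-0.11},
    {"tx":0,"ty":0,"tz":0.4,"ax":0,"ay":0,"az":-0.11},
    {"tx":0,"ty":0,"tz":0.4,"ax":0,"ay":0,"az":-0.11},
    {"tx":0,"ty":0,"tz":0.4,"ax":0,"ay":0,"az":-0.11},
    {"tx":0,"ty":0,"tz":0.4,"ax":0,"ay":0,"az":-0.11},
  ],
)

```text
clock: 16.5
eef_pos: [472.7, -82.7, 289.2]
tcp_rot: [-3.141, -0.001, 2.397]
contact_force: [0.8, 0.7, 0.8]
opening: 0.998
grasp_force: 0.0
```

Call:
step_arm(
  moves=[
    {"tx":0,"ty":0,"tz":0.4,"ax":0,"ay":0,"az":-0.11},
    {"tx":0,"ty":0,"tz":0.4,"ax":0,"ay":0,"az":-0.11},
    {"tx":0,"ty":0,"tz":0.4,"ax":0,"ay":0,"az":-0.11},
    {"tx":-0.15,"ty":-0.12,"tz":0.3,"ax":0,"ay":0,"az":-0.11},
    {"tx":0,"ty":0,"tz":0,"ax":0,"ay":0,"az":0},
  ],
)

```text
clock: 17.12
eef_pos: [475.5, -86.6, 251.7]
tcp_rot: [3.141, -0.002, 3.081]
contact_force: [0.2, 0.3, 0.0]
opening: 1.0
grasp_force: 0.0
```

```bash
python3 totes.py w6
```

```text
17.125 [475.4513574  -86.58184694 251.73275218] [ 3.14136802e+00 -2.19187009e-03  3.08100137e+00] [-0.18  0.14  1.93 -0.    1.08 -1.69]
wrist
bar c [474.8 -86. ] size [  9.6 105.3] dir deg -3.5 z 123.8 1704
bar c [ 467.2 -241.7] size [ 11.1 104.7] dir deg -1.5 z 123.5 1930
top
bar c [ 464.1 -241.7] size [  9.1 103.5] dir deg -2.4 z 126.0 77
scene
bar c [ 468.2 -241.2] size [  9.9 102.4] dir deg -1.7 z 124.4 62
bar c [478.4 -85.2] size [  9.4 103.6] dir deg -3.7 z 124.4 63
```

Call:
step_arm(
  moves=[
    {"tx":0,"ty":0,"tz":1,"ax":0,"ay":0,"az":0},
    {"tx":0,"ty":0,"tz":1,"ax":0,"ay":0,"az":0},
    {"tx":0,"ty":0,"tz":1,"ax":0,"ay":0,"az":0},
    {"tx":0,"ty":0,"tz":1,"ax":0,"ay":0,"az":0},
    {"tx":0,"ty":0,"tz":0.95,"ax":0,"ay":0,"az":0},
  ],
)

```text
clock: 17.9
eef_pos: [476.2, -86.7, 128.6]
tcp_rot: [-3.142, 0.001, 3.079]
contact_force: [-0.5, -0.0, 0.2]
opening: 1.003
grasp_force: 0.0
```

Call:
step_arm(
  moves=[
    {"tx":0,"ty":0,"tz":0,"ax":0,"ay":0,"az":0},
    {"tx":0,"ty":0,"tz":0,"ax":0,"ay":0,"az":0},
    {"tx":0,"ty":0,"tz":0,"ax":0,"ay":0,"az":0},
    {"tx":0,"ty":0,"tz":0,"ax":0,"ay":0,"az":0},
    {"tx":0,"ty":0,"tz":0,"ax":0,"ay":0,"az":0},
  ],
  gripper=0,
  newtons=60,
)

```text
clock: 18.52
eef_pos: [476.4, -87.1, 129.8]
tcp_rot: [-3.141, 0.001, 3.082]
contact_force: [-0.7, -1.9, 6.7]
opening: 0.092
grasp_force: 58.6
```

Call:
step_arm(
  moves=[
    {"tx":0,"ty":0,"tz":0,"ax":0,"ay":0,"az":0},
    {"tx":0,"ty":0,"tz":0,"ax":0,"ay":0,"az":0},
    {"tx":0,"ty":0,"tz":-0.2,"ax":0,"ay":0,"az":0},
    {"tx":0,"ty":0,"tz":-0.4,"ax":0,"ay":0,"az":0},
    {"tx":0,"ty":0,"tz":-0.6,"ax":0,"ay":0,"az":0},
  ],
)

```text
clock: 19.15
eef_pos: [475.7, -86.7, 159.7]
tcp_rot: [3.141, -0.001, 3.082]
contact_force: [-0.0, 0.2, -1.8]
opening: 0.094
grasp_force: 58.5
```

Call:
step_arm(
  moves=[
    {"tx":0,"ty":0,"tz":-0.8,"ax":0,"ay":0,"az":0},
    {"tx":0,"ty":0,"tz":-1,"ax":0,"ay":0,"az":0},
    {"tx":0,"ty":0,"tz":-1,"ax":0,"ay":0,"az":0},
    {"tx":0,"ty":0,"tz":-1,"ax":0,"ay":0,"az":0},
    {"tx":-0.2,"ty":0.4,"tz":-1,"ax":0,"ay":0,"az":0},
  ],
)

```text
clock: 19.77
eef_pos: [481.2, -77.3, 280.9]
tcp_rot: [-3.141, 0.001, 3.081]
contact_force: [0.3, -0.1, -2.8]
opening: 0.093
grasp_force: 58.4
```

Call:
step_arm(
  moves=[
    {"tx":-0.4,"ty":0.7,"tz":0,"ax":0,"ay":0,"az":0},
    {"tx":-0.5,"ty":0.9,"tz":0,"ax":0,"ay":0,"az":0},
    {"tx":-0.5,"ty":0.9,"tz":0,"ax":0,"ay":0,"az":0},
    {"tx":-0.5,"ty":0.9,"tz":0,"ax":0,"ay":0,"az":0},
    {"tx":-0.5,"ty":0.9,"tz":0,"ax":0,"ay":0,"az":0},
  ],
)

```text
clock: 20.4
eef_pos: [548.0, 28.3, 277.9]
tcp_rot: [3.142, -0.001, 3.082]
contact_force: [-0.5, -0.0, -2.5]
opening: 0.086
grasp_force: 58.5
```

Call:
step_arm(
  moves=[
    {"tx":-0.5,"ty":0.9,"tz":0,"ax":0,"ay":0,"az":0},
    {"tx":-0.5,"ty":0.9,"tz":0,"ax":0,"ay":0,"az":0},
    {"tx":-0.5,"ty":0.9,"tz":0,"ax":0,"ay":0,"az":0},
    {"tx":-0.5,"ty":0.9,"tz":0,"ax":0,"ay":0,"az":0},
    {"tx":-0.5,"ty":0.9,"tz":0,"ax":0,"ay":0,"az":0},
  ],
)

```text
clock: 21.02
eef_pos: [617.8, 136.7, 278.9]
tcp_rot: [-3.142, -0.0, 3.082]
contact_force: [0.8, -0.6, -2.1]
opening: 0.093
grasp_force: 58.4
```

Call:
step_arm(
  moves=[
    {"tx":-0.5,"ty":0.7,"tz":0,"ax":0,"ay":0,"az":0.07},
    {"tx":0,"ty":0,"tz":0,"ax":0,"ay":0,"az":0.08},
    {"tx":0,"ty":0,"tz":0,"ax":0,"ay":0,"az":0.08},
    {"tx":0,"ty":0,"tz":0,"ax":0,"ay":0,"az":0.08},
    {"tx":0,"ty":0,"tz":0,"ax":0,"ay":0,"az":0.04},
  ],
)

```text
clock: 21.65
eef_pos: [630.9, 152.7, 278.8]
tcp_rot: [-3.141, -0.0, 2.529]
contact_force: [-0.6, 0.0, -1.8]
opening: 0.095
grasp_force: 58.5
```

```bash
python3 - <<'E'
from h import *
s=r.sense(); print(s['clock'],s['eef_pos'],s['tcp_rot'],s['contact_force'].round(1),s['grasp_force'],s['opening'])
print('to pre',rel([643.4,173.3,280],2.536),'to hook',rel([694.6,247.3,280],2.536))
grab('wrist','w7');grab('scene','s7')
E
python3 - <<'E'
import cv2,numpy as np
a=cv2.imread('pics/w7.png');b=cv2.imread('pics/s7.png')[130:330,360:600]
cv2.imwrite('pics/c7.png',np.hstack([cv2.resize(a,(400,300)),cv2.resize(b,(400,300))]))
E
```

```text
21.65 [630.87963267 152.73961789 278.79341963] [-3.14143190e+00 -1.37146881e-04  2.52924217e+00] [-0.6  0.  -1.8] 58.48706066608429 0.09469773893724563
to pre [array([ 0.063,  0.961, -0.048]), array([-0.0001, -0.0001, -0.0043])] to hook [array([ 0.088,  4.56 , -0.049]), array([-0.0001, -0.0001, -0.0043])]
```

View pics/c7.png

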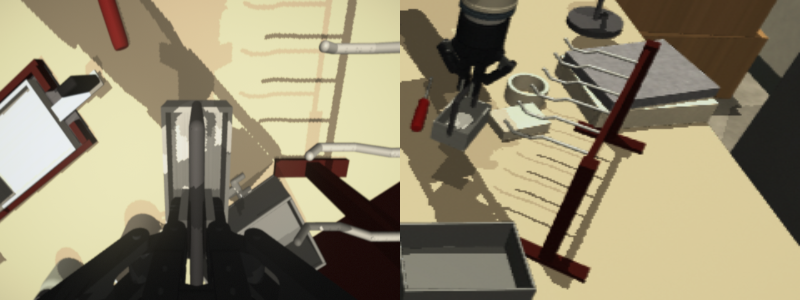

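The held tote is upright, with its bar along the tool axis in the left panel at (195,160). Prong tips are at (325,47), (310,150) and (300,230). I'll slide in over hook 3.

Call:
step_arm(
  moves=[
    {"tx":0.04,"ty":0.6,"tz":-0.05,"ax":0,"ay":0,"az":-0.004},
    {"tx":0.05,"ty":0.6,"tz":0,"ax":0,"ay":0,"az":0},
    {"tx":0,"ty":0.6,"tz":0,"ax":0,"ay":0,"az":0},
    {"tx":0,"ty":0.6,"tz":0,"ax":0,"ay":0,"az":0},
    {"tx":0,"ty":0.6,"tz":0,"ax":0,"ay":0,"az":0},
  ],
)

```text
clock: 22.38
eef_pos: [671.9, 216.0, 280.2]
tcp_rot: [-3.142, -0.0, 2.539]
contact_force: [0.4, -0.5, -2.2]
opening: 0.093
grasp_force: 58.5
```

Call:
step_arm(
  moves=[
    {"tx":0,"ty":0.6,"tz":0,"ax":0,"ay":0,"az":0},
    {"tx":0,"ty":0.5,"tz":0,"ax":0,"ay":0,"az":0},
    {"tx":0,"ty":0.46,"tz":0,"ax":0,"ay":0,"az":0},
    {"tx":0,"ty":0,"tz":0,"ax":0,"ay":0,"az":0},
    {"tx":0,"ty":0,"tz":0,"ax":0,"ay":0,"az":0},
  ],
)

```text
clock: 23.0
eef_pos: [693.2, 246.8, 280.2]
tcp_rot: [-3.141, -0.0, 2.538]
contact_force: [-0.3, -0.4, -2.7]
opening: 0.094
grasp_force: 58.5
```

```bash
python3 - <<'E'
from h import *
s=r.sense(); print(s['clock'],s['eef_pos'],s['tcp_rot'],s['contact_force'].round(1))
print('to hook',rel([694.6,247.3,251.8],2.536))
grab('wrist','w8');
E
python3 rack.py w8
```

```text
23.0 [693.2022719  246.78500403 280.17683125] [-3.14109309e+00 -1.17145598e-04  2.53844400e+00] [-0.3 -0.4 -2.7]
to hook [array([-0.034,  0.049,  1.135]), array([-0.0003, -0.0001,  0.0016])]
w8 bar front by Y [[-500.0, 716.3], [-480.0, 697.3], [-460.0, 697.3], [-440.0, 697.0], [-420.0, 697.1], [-400.0, 697.2], [-380.0, 696.9], [-360.0, 697.1], [-340.0, 697.0], [-320.0, 696.9]]
prong n 4712 Y med -343.2 slope -0.001 X 563.0 689.0 [(560, 253), (570, 249), (580, 239), (590, 236), (600, 236), (610, 237), (620, 244), (630, 248), (640, 248), (650, 248), (660, 248), (670, 248), (680, 248), (690, 248)]
prong n 10828 Y med -405.5 slope 0.151 X 563.0 689.0 [(560, 253), (570, 249), (580, 263), (590, 273), (600, 274), (610, 271), (620, 244), (630, 248), (640, 248), (650, 248), (660, 248), (670, 248), (680, 248), (690, 248)]
```

View pics/w8.png

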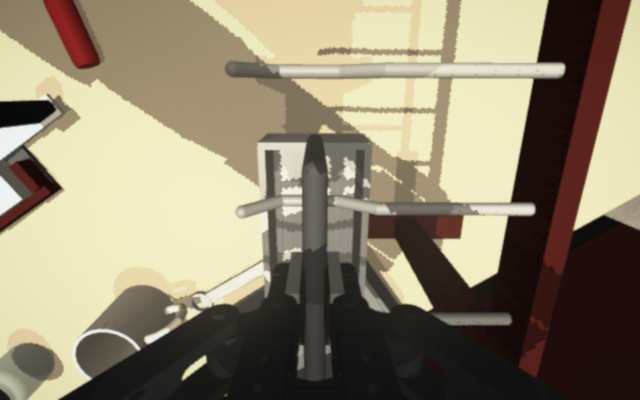

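The bar lies over the dip of hook 3: the inner prong crosses under it at (315,202) and the tote stays straight below. Lowering it now.

Call:
step_arm(
  moves=[
    {"tx":0,"ty":0.03,"tz":0.3,"ax":0,"ay":0,"az":0},
    {"tx":0,"ty":0,"tz":0.3,"ax":0,"ay":0,"az":0},
    {"tx":0,"ty":0,"tz":0.3,"ax":0,"ay":0,"az":0},
    {"tx":0,"ty":0,"tz":0.1,"ax":0,"ay":0,"az":0},
    {"tx":0,"ty":0,"tz":0.1,"ax":0,"ay":0,"az":0},
  ],
)

```text
clock: 23.68
eef_pos: [693.8, 247.7, 252.6]
tcp_rot: [-3.142, 0.0, 2.538]
contact_force: [1.2, -0.1, -2.2]
opening: 0.089
grasp_force: 58.5
```

Call:
step_arm(
  moves=[
    {"tx":0,"ty":0,"tz":0.03,"ax":0,"ay":0,"az":0},
    {"tx":0,"ty":0,"tz":0,"ax":0,"ay":0,"az":0},
  ],
)

```text
clock: 23.92
eef_pos: [693.9, 247.7, 252.2]
tcp_rot: [3.141, 0.0, 2.538]
contact_force: [-0.7, 0.1, -2.1]
opening: 0.088
grasp_force: 58.5
```

Call:
step_arm(
  moves=[
    {"tx":0,"ty":0,"tz":0.04,"ax":0,"ay":0,"az":0},
    {"tx":0,"ty":0,"tz":0,"ax":0,"ay":0,"az":0},
  ],
)

```text
clock: 24.18
eef_pos: [694.0, 247.8, 251.5]
tcp_rot: [3.141, 0.0, 2.539]
contact_force: [-0.5, -0.5, 0.0]
opening: 0.088
grasp_force: 58.9
```

Call:
step_arm(
  moves=[
    {"tx":0,"ty":0,"tz":0.04,"ax":0,"ay":0,"az":0},
    {"tx":0,"ty":0,"tz":0,"ax":0,"ay":0,"az":0},
  ],
)

```text
clock: 24.42
eef_pos: [694.1, 247.8, 251.3]
tcp_rot: [3.141, 0.001, 2.538]
contact_force: [-2.4, -1.1, 4.5]
opening: 0.091
grasp_force: 59.4
```

Call:
step_arm(
  moves=[
    {"tx":0,"ty":0,"tz":0,"ax":0,"ay":0,"az":0},
    {"tx":0,"ty":0,"tz":0,"ax":0,"ay":0,"az":0},
    {"tx":0,"ty":0,"tz":0,"ax":0,"ay":0,"az":0},
    {"tx":0,"ty":0,"tz":-0.1,"ax":0,"ay":0,"az":0},
    {"tx":0,"ty":0,"tz":-0.3,"ax":0,"ay":0,"az":0},
  ],
  gripper=0.5,
)

```text
clock: 25.05
eef_pos: [693.6, 247.6, 259.9]
tcp_rot: [-3.141, -0.001, 2.539]
contact_force: [0.8, 0.5, 0.3]
opening: 0.502
grasp_force: 0.0
```

Call:
step_arm(
  moves=[
    {"tx":0,"ty":0,"tz":-0.5,"ax":0,"ay":0,"az":0},
    {"tx":0,"ty":0,"tz":-0.7,"ax":0,"ay":0,"az":0},
    {"tx":0,"ty":0,"tz":-1,"ax":0,"ay":0,"az":0},
    {"tx":0,"ty":0,"tz":-1,"ax":0,"ay":0,"az":0},
    {"tx":0,"ty":0,"tz":-1,"ax":0,"ay":0,"az":0},
  ],
)

```text
clock: 25.68
eef_pos: [693.9, 247.7, 367.5]
tcp_rot: [3.14, 0.001, 2.539]
contact_force: [-0.2, 0.3, -0.5]
opening: 0.5
grasp_force: 0.0
```

Run:
```python
from h import *
s=r.sense(); print(s['clock'],s['eef_pos'],s['tcp_rot'],s['contact_force'].round(1))
p,d,K,T=grab('wrist','w9'); P=cloud(d,K,T); yaw=np.radians(55.3); ax=np.array([np.cos(yaw),np.sin(yaw)]); ay=np.array([-ax[1],ax[0]])
L=(P[...,:2]-[694.6,247.3]); X=L@ax;Y=L@ay
m=(abs(X)<12)&(abs(Y)<60)&(P[...,2]>225)&(P[...,2]<265)&(d>0)
b=np.round(Y[m]/10)
print([(int(10*k),X[m][b==k].mean().round(1),np.percentile(P[...,2][m][b==k],90).round(1)) for k in np.unique(b) if (b==k).sum()>10])
m=(abs(X)<60)&(abs(Y)<70)&(P[...,2]>170)&(P[...,2]<185)&(d>0)
print('rim',X[m].min(),X[m].max(),Y[m].min(),Y[m].max(), 'front/back rim z',np.median(P[...,2][m&(X<-25)]),np.median(P[...,2][m&(X>25)]))
```

```text
25.675 [693.89464978 247.72709408 367.45396202] [3.14044678e+00 8.22955149e-04 2.53850913e+00] [-0.2  0.3 -0.5]
[(-50, np.float64(5.5), np.float64(255.5)), (-40, np.float64(5.0), np.float64(256.0)), (-30, np.float64(0.7), np.float64(254.5)), (-20, np.float64(2.1), np.float64(253.5)), (-10, np.float64(1.7), np.float64(252.1)), (0, np.float64(1.1), np.float64(250.8)), (10, np.float64(0.8), np.float64(249.4)), (20, np.float64(0.2), np.float64(247.9)), (30, np.float64(-0.1), np.float64(246.5)), (40, np.float64(-0.6), np.float64(245.3)), (50, np.float64(1.7), np.float64(243.6))]
rim 7.016546635145347 59.978572225358974 -52.28871623309825 49.14454203674601 front/back rim z nan 179.53746639043243
  return _methods._mean(a, axis=axis, dtype=dtype,
  ret = ret.dtype.type(ret / rcount)
```

View pics/w9.png

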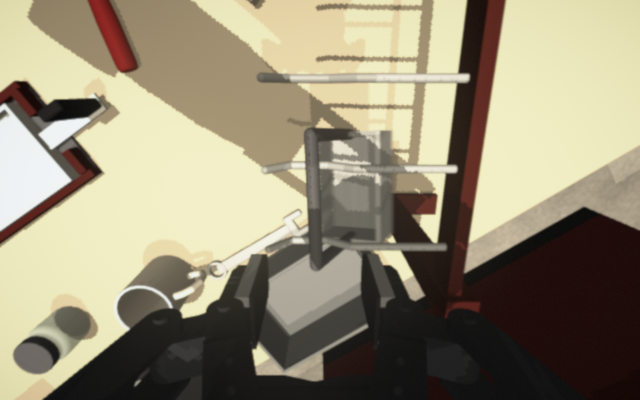

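The bar at (313,200) looks tilted and the tote body has swung back towards (355,190). It may still be swinging, so I'll wait and measure again.

Call:
step_arm(
  moves=[
    {"tx":0,"ty":0,"tz":0,"ax":0,"ay":0,"az":0},
    {"tx":0,"ty":0,"tz":0,"ax":0,"ay":0,"az":0},
    {"tx":0,"ty":0,"tz":0,"ax":0,"ay":0,"az":0},
    {"tx":0,"ty":0,"tz":0,"ax":0,"ay":0,"az":0},
    {"tx":0,"ty":0,"tz":0,"ax":0,"ay":0,"az":0},
  ],
)

```text
clock: 26.35
eef_pos: [693.7, 247.7, 364.6]
tcp_rot: [-3.141, -0.0, 2.538]
contact_force: [-0.7, 0.4, -0.3]
opening: 0.497
grasp_force: 0.0
```

```bash
cat > hang.py <<'E'
from h import *
import sys
def hang(tag,cam,H):
    p,d,K,T=grab(cam,tag); P=cloud(d,K,T); yaw=np.radians(55.3); ax=np.array([np.cos(yaw),np.sin(yaw)]); ay=np.array([-ax[1],ax[0]])
    L=P[...,:2]-H; X=L@ax;Y=L@ay;Z=P[...,2]
    m=(abs(X)<12)&(abs(Y)<60)&(Z>230)&(Z<268)&(d>0); b=np.round(Y[m]/10)
    print(tag,'bar (Y,X,ztop)',[(int(10*k),round(float(np.median(X[m][b==k])),1),round(float(np.percentile(Z[m][b==k],90)),1)) for k in np.unique(b) if (b==k).sum()>10])
    m=(abs(X)<75)&(abs(Y)<60)&(Z>150)&(Z<215)&(d>0)
    if m.sum()>20:
        xb=np.round(X[m]/10); print(' below (X: z max, n)',[(int(10*k),round(float(np.percentile(Z[m][xb==k],95))),int((xb==k).sum())) for k in np.unique(xb)], 'Y',Y[m].min().round(),Y[m].max().round())
if __name__=='__main__':
    H=dict(h1=[498.1,382.9],h2=[596.4,315.1],h3=[694.6,247.3])[sys.argv[1]]; s=r.sense(); print(s['clock'])
    for c in sys.argv[3:]: hang(sys.argv[2]+c[0],c,H)
E
python3 hang.py h3 a wrist scene
```

```text
26.35
aw bar (Y,X,ztop) [(-50, 5.7, 246.4), (-40, 5.6, 246.6), (-30, 2.6, 246.4), (-20, 4.7, 246.7), (-10, 4.7, 246.7), (0, 4.6, 246.7), (10, 4.5, 246.8), (20, 4.1, 246.7), (30, 1.6, 246.6), (40, 4.3, 246.9), (50, 5.6, 246.5)]
 below (X: z max, n) [(0, 172, 99), (10, 175, 99), (20, 213, 297), (30, 199, 309), (40, 187, 272), (50, 192, 714), (60, 193, 1434), (70, 175, 459)] Y -49.0 54.0
as bar (Y,X,ztop) [(-50, 6.9, 246.0), (-40, 5.2, 247.6), (-30, 1.8, 248.1), (0, 5.6, 248.0), (20, 6.1, 248.2), (30, 1.8, 247.8), (50, 9.3, 246.4)]
 below (X: z max, n) [(0, 170, 1), (10, 173, 83), (20, 214, 102), (30, 207, 105), (40, 188, 79), (50, 193, 113), (60, 199, 117), (70, 192, 138)] Y -54.0 53.0
```

Call:
step_arm(
  moves=[
    {"tx":0,"ty":0,"tz":0,"ax":0,"ay":0,"az":0},
    {"tx":0,"ty":0,"tz":0,"ax":0,"ay":0,"az":0},
    {"tx":0,"ty":0,"tz":0,"ax":0,"ay":0,"az":0},
    {"tx":0,"ty":0,"tz":0,"ax":0,"ay":0,"az":0},
    {"tx":0,"ty":0,"tz":0,"ax":0,"ay":0,"az":0},
  ],
)

```text
clock: 27.08
eef_pos: [693.8, 247.7, 365.0]
tcp_rot: [3.142, 0.0, 2.539]
contact_force: [-0.1, -0.0, 0.1]
opening: 0.499
grasp_force: 0.0
```

```bash
python3 hang.py h3 b wrist scene; python3 -c "
import cv2
a=cv2.imread('pics/bs.png')[130:290,400:600]; cv2.imwrite('pics/c8.png',cv2.resize(a,(750,600),interpolation=cv2.INTER_CUBIC))"
```

```text
27.075
bw bar (Y,X,ztop) [(-50, 5.1, 246.4), (-40, 5.0, 246.6), (-30, 1.2, 246.4), (-20, 4.1, 246.7), (-10, 4.1, 246.7), (0, 4.7, 246.8), (10, 3.9, 246.8), (20, 4.2, 246.7), (30, 1.7, 246.6), (40, 4.1, 246.7), (50, 5.7, 246.4)]
 below (X: z max, n) [(0, 172, 25), (10, 175, 216), (20, 212, 281), (30, 202, 327), (40, 188, 284), (50, 191, 747), (60, 195, 1655), (70, 183, 542)] Y -50.0 54.0
bs bar (Y,X,ztop) [(-50, 7.1, 246.3), (-40, 6.6, 248.9), (-30, -0.0, 246.8), (30, 3.6, 248.1)]
 below (X: z max, n) [(-10, 173, 6), (0, 173, 87), (10, 212, 55), (20, 211, 100), (30, 189, 74), (40, 186, 70), (50, 191, 89), (60, 187, 144), (70, 157, 27)] Y -54.0 54.0
```

View pics/c8.png

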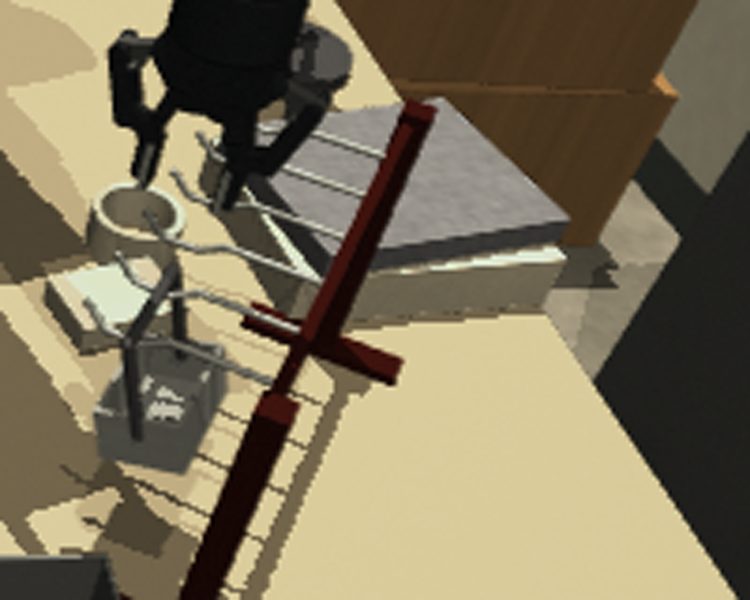

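The scene crop shows the tote hanging on hook 3's two prongs at (130,285) and (175,300), with the bar level in the dips. It is only swinging gently front to back. On to the rear tote.

Call:
step_arm(
  moves=[
    {"tx":-0.16,"ty":-0.97,"tz":0,"ax":0,"ay":0,"az":0},
    {"tx":-0.16,"ty":-0.97,"tz":0,"ax":0,"ay":0,"az":0},
    {"tx":-0.16,"ty":-0.97,"tz":0,"ax":0,"ay":0,"az":0},
    {"tx":-0.16,"ty":-0.97,"tz":0,"ax":0,"ay":0,"az":0},
    {"tx":-0.16,"ty":-0.97,"tz":0,"ax":0,"ay":0,"az":0},
  ],
  gripper=1,
)

```text
clock: 27.8
eef_pos: [641.1, 135.6, 365.1]
tcp_rot: [3.141, 0.0, 2.539]
contact_force: [-0.1, 0.5, 0.4]
opening: 0.995
grasp_force: 0.0
```

Call:
step_arm(
  moves=[
    {"tx":-0.16,"ty":-0.97,"tz":0,"ax":0,"ay":0,"az":0},
    {"tx":-0.16,"ty":-0.97,"tz":0,"ax":0,"ay":0,"az":0},
    {"tx":-0.16,"ty":-0.97,"tz":0,"ax":0,"ay":0,"az":0},
    {"tx":-0.16,"ty":-0.97,"tz":0,"ax":0,"ay":0,"az":0},
    {"tx":-0.16,"ty":-0.97,"tz":0,"ax":0,"ay":0,"az":0},
  ],
)

```text
clock: 28.42
eef_pos: [588.5, 23.8, 365.1]
tcp_rot: [3.142, 0.0, 2.538]
contact_force: [-0.5, -0.3, 0.4]
opening: 0.997
grasp_force: 0.0
```

Call:
step_arm(
  moves=[
    {"tx":-0.16,"ty":-0.97,"tz":0.3,"ax":0,"ay":0,"az":0},
    {"tx":-0.16,"ty":-0.97,"tz":0.3,"ax":0,"ay":0,"az":0},
    {"tx":-0.16,"ty":-0.97,"tz":0.3,"ax":0,"ay":0,"az":0},
    {"tx":-0.16,"ty":-0.97,"tz":0.3,"ax":0,"ay":0,"az":0},
    {"tx":-0.16,"ty":-0.97,"tz":0.3,"ax":0,"ay":0,"az":0},
  ],
)

```text
clock: 29.05
eef_pos: [536.1, -87.3, 327.4]
tcp_rot: [3.142, 0.0, 2.538]
contact_force: [0.5, 0.1, 0.2]
opening: 1.0
grasp_force: 0.0
```

Call:
step_arm(
  moves=[
    {"tx":-0.16,"ty":-0.97,"tz":0.3,"ax":0,"ay":0,"az":0},
    {"tx":-0.16,"ty":-0.97,"tz":0.3,"ax":0,"ay":0,"az":0},
    {"tx":-0.2,"ty":-0.97,"tz":0.3,"ax":0,"ay":0,"az":0},
    {"tx":-0.2,"ty":-0.97,"tz":0.3,"ax":0,"ay":0,"az":0},
    {"tx":-0.2,"ty":-0.97,"tz":0.3,"ax":0,"ay":0,"az":0},
  ],
)

```text
clock: 29.68
eef_pos: [486.2, -200.1, 289.9]
tcp_rot: [3.141, 0.0, 2.538]
contact_force: [-0.3, 0.7, 0.4]
opening: 0.997
grasp_force: 0.0
```

Call:
step_arm(
  moves=[
    {"tx":-0.1,"ty":-0.97,"tz":0.3,"ax":0,"ay":0,"az":-0.092},
    {"tx":0,"ty":0,"tz":0.3,"ax":0,"ay":0,"az":-0.092},
    {"tx":0,"ty":0,"tz":0.3,"ax":0,"ay":0,"az":-0.092},
    {"tx":0,"ty":0,"tz":0.2,"ax":0,"ay":0,"az":-0.091},
    {"tx":0,"ty":0,"tz":0,"ax":0,"ay":0,"az":0},
  ],
)

```text
clock: 30.3
eef_pos: [474.7, -220.6, 262.3]
tcp_rot: [3.141, -0.001, 3.114]
contact_force: [-0.2, 0.4, -0.3]
opening: 0.999
grasp_force: 0.0
```

```bash
python3 totes.py w10; python3 -c "
from h import *
print(rel([467.3,-241.8,127.5],3.115))"
```

```text
30.3 [ 474.66460334 -220.57017729  262.26905227] [ 3.14131176e+00 -5.87196208e-04  3.11367431e+00] [-0.44  0.19  1.84  0.    1.11 -1.98]
wrist
bar c [ 467.  -242.3] size [ 10.1 104.4] dir deg -1.4 z 123.8 1644
top
scene
bar c [ 468.2 -241. ] size [  9.9 102.4] dir deg -1.7 z 124.2 63
[array([ 0.296, -0.86 ,  5.414]), array([-0.0001,  0.0003, -0.0019])]
```

Call:
step_arm(
  moves=[
    {"tx":0.15,"ty":-0.43,"tz":0.4,"ax":0,"ay":0,"az":-0.002},
    {"tx":0.15,"ty":-0.43,"tz":0.4,"ax":0,"ay":0,"az":0},
    {"tx":0,"ty":0,"tz":0.8,"ax":0,"ay":0,"az":0},
    {"tx":0,"ty":0,"tz":1,"ax":0,"ay":0,"az":0},
    {"tx":0,"ty":0,"tz":1,"ax":0,"ay":0,"az":0},
  ],
)

```text
clock: 31.08
eef_pos: [466.7, -242.2, 171.1]
tcp_rot: [3.141, -0.001, 3.117]
contact_force: [0.3, 0.8, 0.3]
opening: 1.001
grasp_force: 0.0
```

Call:
step_arm(
  moves=[
    {"tx":0,"ty":0,"tz":0.9,"ax":0,"ay":0,"az":0},
    {"tx":0,"ty":0,"tz":0.85,"ax":0,"ay":0,"az":0},
    {"tx":0,"ty":0,"tz":0,"ax":0,"ay":0,"az":0},
  ],
)

```text
clock: 31.45
eef_pos: [465.8, -241.5, 126.9]
tcp_rot: [3.14, -0.004, 3.117]
contact_force: [0.0, 0.8, 0.4]
opening: 1.002
grasp_force: 0.0
```

Call:
step_arm(
  moves=[
    {"tx":0,"ty":0,"tz":0,"ax":0,"ay":0,"az":0},
    {"tx":0,"ty":0,"tz":0,"ax":0,"ay":0,"az":0},
    {"tx":0,"ty":0,"tz":0,"ax":0,"ay":0,"az":0},
    {"tx":0,"ty":0,"tz":0,"ax":0,"ay":0,"az":0},
    {"tx":0,"ty":0,"tz":0,"ax":0,"ay":0,"az":0},
  ],
  gripper=0,
  newtons=60,
)

```text
clock: 32.08
eef_pos: [467.6, -241.8, 129.3]
tcp_rot: [-3.141, 0.001, 3.118]
contact_force: [-0.1, -1.7, 5.2]
opening: 0.09
grasp_force: 58.5
```

Call:
step_arm(
  moves=[
    {"tx":0,"ty":0,"tz":0,"ax":0,"ay":0,"az":0},
    {"tx":0,"ty":0,"tz":0,"ax":0,"ay":0,"az":0},
    {"tx":0,"ty":0,"tz":-0.2,"ax":0,"ay":0,"az":0},
    {"tx":0,"ty":0,"tz":-0.4,"ax":0,"ay":0,"az":0},
    {"tx":0,"ty":0,"tz":-0.6,"ax":0,"ay":0,"az":0},
  ],
)

```text
clock: 32.7
eef_pos: [467.0, -241.3, 159.2]
tcp_rot: [3.141, -0.001, 3.118]
contact_force: [-0.1, -0.2, -3.2]
opening: 0.088
grasp_force: 58.6
```

Call:
step_arm(
  moves=[
    {"tx":0,"ty":0,"tz":-0.8,"ax":0,"ay":0,"az":0},
    {"tx":0,"ty":0,"tz":-1,"ax":0,"ay":0,"az":0},
    {"tx":0,"ty":0,"tz":-1,"ax":0,"ay":0,"az":0},
    {"tx":0,"ty":0.2,"tz":-1,"ax":0,"ay":0,"az":0},
    {"tx":0,"ty":0.4,"tz":-1,"ax":0,"ay":0,"az":0},
  ],
)

```text
clock: 33.33
eef_pos: [467.6, -226.5, 280.6]
tcp_rot: [-3.141, 0.001, 3.118]
contact_force: [-0.5, 0.5, -2.7]
opening: 0.091
grasp_force: 58.6
```

Call:
step_arm(
  moves=[
    {"tx":0.06,"ty":0.7,"tz":0,"ax":0,"ay":0,"az":0},
    {"tx":0.06,"ty":1,"tz":0,"ax":0,"ay":0,"az":0},
    {"tx":0.06,"ty":1,"tz":0,"ax":0,"ay":0,"az":0},
    {"tx":0.06,"ty":1,"tz":0,"ax":0,"ay":0,"az":0},
    {"tx":0.06,"ty":1,"tz":0,"ax":0,"ay":0,"az":0},
  ],
)

```text
clock: 33.95
eef_pos: [461.9, -107.3, 277.8]
tcp_rot: [3.141, -0.002, 3.118]
contact_force: [0.1, -0.1, -3.0]
opening: 0.091
grasp_force: 58.6
```

Call:
step_arm(
  moves=[
    {"tx":0.06,"ty":1,"tz":0,"ax":0,"ay":0,"az":0},
    {"tx":0.06,"ty":1,"tz":0,"ax":0,"ay":0,"az":0},
    {"tx":0.06,"ty":1,"tz":0,"ax":0,"ay":0,"az":0},
    {"tx":0.06,"ty":1,"tz":0,"ax":0,"ay":0,"az":0},
    {"tx":0.06,"ty":1,"tz":0,"ax":0,"ay":0,"az":0},
  ],
)

```text
clock: 34.58
eef_pos: [457.2, 17.6, 277.8]
tcp_rot: [3.141, -0.002, 3.118]
contact_force: [0.1, 0.3, -2.8]
opening: 0.093
grasp_force: 58.6
```

Call:
step_arm(
  moves=[
    {"tx":0.06,"ty":1,"tz":0,"ax":0,"ay":0,"az":0},
    {"tx":0.06,"ty":1,"tz":0,"ax":0,"ay":0,"az":0},
    {"tx":0.06,"ty":1,"tz":0,"ax":0,"ay":0,"az":0},
    {"tx":0.06,"ty":1,"tz":0,"ax":0,"ay":0,"az":0},
    {"tx":0.06,"ty":1,"tz":0,"ax":0,"ay":0,"az":0},
  ],
)

```text
clock: 35.2
eef_pos: [452.5, 142.5, 277.8]
tcp_rot: [-3.141, -0.002, 3.118]
contact_force: [-0.2, -0.5, -3.0]
opening: 0.092
grasp_force: 58.6
```

Call:
step_arm(
  moves=[
    {"tx":0.06,"ty":1,"tz":0,"ax":0,"ay":0,"az":0},
    {"tx":0.06,"ty":1,"tz":0,"ax":0,"ay":0,"az":0},
    {"tx":0.06,"ty":0.8,"tz":0,"ax":0,"ay":0,"az":0},
    {"tx":0.06,"ty":0.5,"tz":0,"ax":0,"ay":0,"az":0},
    {"tx":0,"ty":0.2,"tz":0,"ax":0,"ay":0,"az":0.05},
  ],
)

```text
clock: 35.83
eef_pos: [449.0, 229.6, 278.1]
tcp_rot: [-3.141, -0.001, 3.039]
contact_force: [1.1, 0.4, -3.6]
opening: 0.088
grasp_force: 58.6
```

Call:
step_arm(
  moves=[
    {"tx":0,"ty":0,"tz":0,"ax":0,"ay":0,"az":0.09},
    {"tx":0,"ty":0,"tz":0,"ax":0,"ay":0,"az":0.09},
    {"tx":0,"ty":0,"tz":0,"ax":0,"ay":0,"az":0.09},
    {"tx":0,"ty":0,"tz":0,"ax":0,"ay":0,"az":0.05},
    {"tx":0,"ty":0,"tz":0,"ax":0,"ay":0,"az":0},
  ],
)

```text
clock: 36.45
eef_pos: [449.3, 228.8, 278.3]
tcp_rot: [-3.141, -0.0, 2.538]
contact_force: [-0.1, 0.4, -3.2]
opening: 0.091
grasp_force: 58.6
```

```bash
python3 - <<'E'
from h import *
s=r.sense(); print(s['clock'],s['eef_pos'],s['tcp_rot'],s['contact_force'].round(1),s['grasp_force'],s['opening'])
print('to pre',rel([446.9,308.9,280],2.536),'to hook',rel([498.5,383.2,280],2.536))
E
python3 hang.py h3 d scene top
```

```text
36.45 [449.31134025 228.84278067 278.3130621 ] [-3.14075628e+00 -3.82248764e-04  2.53750101e+00] [-0.1  0.4 -3.2] 58.59601557254791 0.09134219167856188
to pre [array([ 1.898,  2.581, -0.069]), array([-0.0005, -0.0002,  0.001 ])] to hook [array([ 1.888,  6.199, -0.072]), array([-0.0005, -0.0002,  0.001 ])]
36.45
ds bar (Y,X,ztop) [(-50, 7.4, 245.9), (-30, 4.2, 247.5), (-20, 7.4, 248.4), (20, 6.8, 248.4), (30, 3.0, 247.8), (40, 8.2, 249.7)]
 below (X: z max, n) [(-20, 177, 25), (-10, 176, 86), (0, 177, 43), (10, 214, 96), (20, 200, 73), (30, 180, 57), (40, 183, 72), (50, 182, 88)] Y -54.0 54.0
dt bar (Y,X,ztop) [(-40, 2.1, 250.0), (-30, 0.6, 250.6), (-20, 3.8, 248.9), (0, 3.0, 249.7), (20, 4.0, 250.9), (30, -0.0, 250.6), (50, 2.2, 250.5)]
 below (X: z max, n) [(-20, 180, 98), (-10, 181, 9), (0, 213, 26), (10, 208, 11), (20, 182, 1), (30, 153, 1), (40, 185, 51)] Y -49.0 56.0
```

Call:
step_arm(
  moves=[
    {"tx":0.5,"ty":0.6,"tz":-0.07,"ax":0,"ay":0,"az":0},
    {"tx":0.5,"ty":0.6,"tz":0,"ax":0,"ay":0,"az":0},
    {"tx":0.5,"ty":0.6,"tz":0,"ax":0,"ay":0,"az":0},
    {"tx":0.39,"ty":0.6,"tz":0,"ax":0,"ay":0,"az":0},
    {"tx":0,"ty":0.6,"tz":0,"ax":0,"ay":0,"az":0},
  ],
)

```text
clock: 37.17
eef_pos: [453.5, 319.1, 280.4]
tcp_rot: [-3.141, -0.0, 2.538]
contact_force: [-0.4, 0.3, -3.9]
opening: 0.09
grasp_force: 58.6
```

Call:
step_arm(
  moves=[
    {"tx":0,"ty":0.6,"tz":0,"ax":0,"ay":0,"az":0},
    {"tx":0,"ty":0.6,"tz":0,"ax":0,"ay":0,"az":0},
    {"tx":0,"ty":0.6,"tz":0,"ax":0,"ay":0,"az":0},
    {"tx":0,"ty":0.6,"tz":0,"ax":0,"ay":0,"az":0},
    {"tx":0,"ty":0.5,"tz":0,"ax":0,"ay":0,"az":0},
  ],
)

```text
clock: 37.8
eef_pos: [495.5, 377.9, 280.4]
tcp_rot: [-3.142, -0.0, 2.537]
contact_force: [0.3, 0.1, -3.9]
opening: 0.092
grasp_force: 58.6
```

Call:
step_arm(
  moves=[
    {"tx":0,"ty":0.3,"tz":0,"ax":0,"ay":0,"az":0},
    {"tx":0,"ty":0,"tz":0,"ax":0,"ay":0,"az":0},
    {"tx":0,"ty":0,"tz":0,"ax":0,"ay":0,"az":0},
  ],
)

```text
clock: 38.17
eef_pos: [498.9, 383.0, 280.4]
tcp_rot: [-3.141, -0.0, 2.537]
contact_force: [-0.6, 0.1, -3.4]
opening: 0.091
grasp_force: 58.6
```

```bash
python3 - <<'E'
from h import *
s=r.sense(); print(s['clock'],s['eef_pos'],s['tcp_rot'],s['contact_force'].round(1))
print('to hook',rel([498.3,383.0,251.5],2.536))
grab('wrist','w11')
E
python3 rack.py w11
```

```text
38.175 [498.87475004 383.04703786 280.44189562] [-3.14102942e+00 -8.57421072e-05  2.53689761e+00] [-0.6  0.1 -3.4]
to hook [array([ 0.018, -0.014,  1.158]), array([-0.0004, -0.0001,  0.0006])]
w11 bar front by Y [[-240.0, 697.6], [-220.0, 697.8], [-200.0, 697.5], [-180.0, 697.3], [-160.0, 697.6], [-140.0, 695.5], [-120.0, 694.2], [-100.0, 694.8]]
prong n 10794 Y med -166.6 slope 0.174 X 563.0 689.0 [(560, 253), (570, 249), (580, 242), (590, 272), (600, 276), (610, 272), (620, 246), (630, 248), (640, 248), (650, 248), (660, 248), (670, 248), (680, 248), (690, 248)]
```

View pics/w11.png

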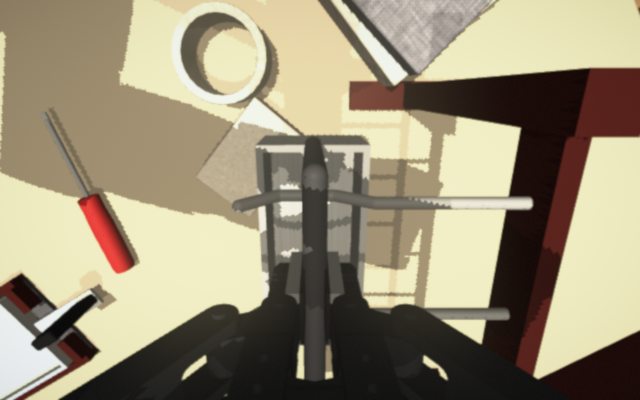

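The bar sits over hook 1's dip (prong under it at (312,197)), so I'll lower it in fine steps.

Call:
step_arm(
  moves=[
    {"tx":0,"ty":-0.01,"tz":0.3,"ax":0,"ay":0,"az":0},
    {"tx":0,"ty":0,"tz":0.3,"ax":0,"ay":0,"az":0},
    {"tx":0,"ty":0,"tz":0.3,"ax":0,"ay":0,"az":0},
    {"tx":0,"ty":0,"tz":0.15,"ax":0,"ay":0,"az":0},
    {"tx":0,"ty":0,"tz":0.06,"ax":0,"ay":0,"az":0},
  ],
)

```text
clock: 38.85
eef_pos: [498.9, 383.1, 252.4]
tcp_rot: [-3.141, -0.0, 2.537]
contact_force: [0.0, -0.6, -2.7]
opening: 0.089
grasp_force: 58.6
```

Call:
step_arm(
  moves=[
    {"tx":0,"ty":0,"tz":0.03,"ax":0,"ay":0,"az":0},
    {"tx":0,"ty":0,"tz":0,"ax":0,"ay":0,"az":0},
  ],
)

```text
clock: 39.1
eef_pos: [499.1, 383.3, 252.2]
tcp_rot: [3.141, 0.0, 2.537]
contact_force: [0.4, -0.4, -3.6]
opening: 0.094
grasp_force: 58.6
```

Call:
step_arm(
  moves=[
    {"tx":0,"ty":0,"tz":0.03,"ax":0,"ay":0,"az":0},
    {"tx":0,"ty":0,"tz":0,"ax":0,"ay":0,"az":0},
  ],
)

```text
clock: 39.35
eef_pos: [499.0, 383.2, 251.4]
tcp_rot: [3.141, 0.0, 2.537]
contact_force: [1.0, -0.3, -3.2]
opening: 0.092
grasp_force: 58.6
```

Call:
step_arm(
  moves=[
    {"tx":0,"ty":0,"tz":0.03,"ax":0,"ay":0,"az":0},
    {"tx":0,"ty":0,"tz":0,"ax":0,"ay":0,"az":0},
  ],
)

```text
clock: 39.6
eef_pos: [499.1, 383.2, 250.7]
tcp_rot: [3.141, 0.0, 2.537]
contact_force: [-0.5, 0.3, -2.3]
opening: 0.091
grasp_force: 58.7
```

Call:
step_arm(
  moves=[
    {"tx":0,"ty":0,"tz":0.03,"ax":0,"ay":0,"az":0},
    {"tx":0,"ty":0,"tz":0,"ax":0,"ay":0,"az":0},
  ],
)

```text
clock: 39.85
eef_pos: [499.1, 383.3, 250.3]
tcp_rot: [3.141, 0.0, 2.537]
contact_force: [-1.5, -1.4, 2.1]
opening: 0.088
grasp_force: 59.3
```

Call:
step_arm(
  moves=[
    {"tx":0,"ty":0,"tz":0,"ax":0,"ay":0,"az":0},
    {"tx":0,"ty":0,"tz":0,"ax":0,"ay":0,"az":0},
  ],
  newtons=20,
)

```text
clock: 40.1
eef_pos: [499.1, 383.3, 250.3]
tcp_rot: [3.141, 0.0, 2.537]
contact_force: [-1.9, -2.0, 5.6]
opening: 0.092
grasp_force: 59.4
```

Call:
step_arm(
  moves=[
    {"tx":0,"ty":0,"tz":0,"ax":0,"ay":0,"az":0},
    {"tx":0,"ty":0,"tz":0,"ax":0,"ay":0,"az":0},
    {"tx":0,"ty":0,"tz":0,"ax":0,"ay":0,"az":0},
    {"tx":0,"ty":0,"tz":0,"ax":0,"ay":0,"az":0},
    {"tx":0,"ty":0,"tz":0,"ax":0,"ay":0,"az":0},
  ],
  gripper=0.6,
)

```text
clock: 40.72
eef_pos: [499.0, 383.2, 249.7]
tcp_rot: [-3.142, -0.0, 2.537]
contact_force: [0.7, 0.5, 0.1]
opening: 0.596
grasp_force: 0.0
```

Call:
step_arm(
  moves=[
    {"tx":0,"ty":0,"tz":-0.3,"ax":0,"ay":0,"az":0},
    {"tx":0,"ty":0,"tz":-0.6,"ax":0,"ay":0,"az":0},
    {"tx":0,"ty":0,"tz":-1,"ax":0,"ay":0,"az":0},
    {"tx":0,"ty":0,"tz":-1,"ax":0,"ay":0,"az":0},
    {"tx":0,"ty":0,"tz":-1,"ax":0,"ay":0,"az":0},
  ],
)

```text
clock: 41.35
eef_pos: [499.1, 383.3, 349.5]
tcp_rot: [3.14, 0.0, 2.537]
contact_force: [-0.4, 0.3, -0.1]
opening: 0.601
grasp_force: 0.0
```

```bash
python3 hang.py h1 e wrist scene; python3 hang.py h3 f scene top
```

```text
41.35
ew bar (Y,X,ztop) [(-50, 2.3, 246.5), (-40, 3.0, 246.5), (-30, 0.9, 246.4), (-20, 2.9, 246.7), (-10, 2.3, 246.8), (0, 2.2, 246.7), (10, 2.9, 246.8), (20, 2.2, 246.6), (30, 0.9, 246.4), (40, 2.2, 246.8), (50, 2.2, 246.5)]
 below (X: z max, n) [(-30, 177, 725), (-20, 177, 253), (-10, 177, 251), (0, 209, 100), (10, 196, 178), (20, 177, 253), (30, 177, 858)] Y -50.0 53.0
es bar (Y,X,ztop) [(-50, 3.7, 246.7), (-30, 2.6, 247.3), (30, 1.1, 248.8)]
 below (X: z max, n) [(-30, 179, 30), (-20, 178, 58), (-10, 180, 20), (0, 210, 63), (10, 208, 60), (20, 179, 43), (30, 180, 61), (40, 179, 11)] Y -55.0 52.0
41.45
fs bar (Y,X,ztop) [(-50, 7.5, 248.4), (-30, 3.5, 247.9), (30, 3.1, 246.7)]
 below (X: z max, n) [(-30, 179, 8), (-20, 179, 104), (-10, 178, 33), (0, 208, 56), (10, 211, 96), (20, 177, 52), (30, 179, 54), (40, 179, 65)] Y -55.0 54.0
ft bar (Y,X,ztop) [(-40, 1.8, 250.2), (-30, 1.3, 249.7), (0, 2.9, 249.4), (20, 4.7, 250.4), (30, 0.4, 250.2), (40, 3.0, 252.3), (50, 1.6, 251.3)]
 below (X: z max, n) [(-30, 182, 99), (-20, 182, 24), (-10, 182, 9), (0, 209, 31), (10, 181, 2), (20, 177, 3), (30, 164, 24), (40, 181, 5)] Y -49.0 55.0
```

Call:
step_arm(
  moves=[
    {"tx":0,"ty":0,"tz":0,"ax":0,"ay":0,"az":0},
    {"tx":0,"ty":0,"tz":0,"ax":0,"ay":0,"az":0},
    {"tx":0,"ty":0,"tz":0,"ax":0,"ay":0,"az":0},
    {"tx":0,"ty":0,"tz":0,"ax":0,"ay":0,"az":0},
  ],
)

```text
clock: 42.05
eef_pos: [498.9, 383.2, 347.0]
tcp_rot: [-3.141, -0.0, 2.537]
contact_force: [0.6, 0.0, 0.1]
opening: 0.599
grasp_force: 0.0
```

```bash
python3 hang.py h1 g wrist scene; python3 hang.py h3 i scene
```

```text
42.05
gw bar (Y,X,ztop) [(-50, 2.3, 246.4), (-40, 2.6, 246.6), (-30, 0.5, 246.3), (-20, 2.6, 246.6), (-10, 2.6, 246.6), (0, 2.5, 246.7), (10, 2.5, 246.7), (20, 2.5, 246.7), (30, 1.2, 246.4), (40, 2.4, 246.8), (50, 2.4, 246.5)]
 below (X: z max, n) [(-30, 177, 739), (-20, 177, 251), (-10, 177, 249), (0, 212, 101), (10, 189, 179), (20, 177, 250), (30, 177, 876)] Y -50.0 53.0
gs bar (Y,X,ztop) [(-50, 3.1, 245.9), (-30, 3.9, 247.8), (20, 4.4, 250.1), (30, 0.9, 247.1)]
 below (X: z max, n) [(-30, 180, 33), (-20, 178, 56), (-10, 177, 19), (0, 209, 63), (10, 208, 59), (20, 177, 45), (30, 180, 55), (40, 178, 18)] Y -56.0 54.0
42.15
is bar (Y,X,ztop) [(-50, 7.4, 245.7), (-40, 7.3, 247.4), (-30, 3.0, 248.3), (-20, 7.0, 248.0), (10, 7.8, 248.4), (30, 2.1, 248.2)]
 below (X: z max, n) [(-30, 178, 6), (-20, 179, 104), (-10, 178, 35), (0, 204, 52), (10, 208, 92), (20, 178, 54), (30, 179, 51), (40, 180, 70)] Y -55.0 53.0
```

Both totes hang level (rims 177 mm on both sides) and the bars rest in the dips. Now back to the tray's grip plate.

Call:
step_arm(
  moves=[
    {"tx":-0.59,"ty":-0.98,"tz":0,"ax":0,"ay":0,"az":0},
    {"tx":-0.59,"ty":-0.98,"tz":0,"ax":0,"ay":0,"az":0},
    {"tx":-0.59,"ty":-0.98,"tz":0,"ax":0,"ay":0,"az":0},
    {"tx":-0.59,"ty":-0.98,"tz":0,"ax":0,"ay":0,"az":0},
    {"tx":-0.59,"ty":-0.98,"tz":0,"ax":0,"ay":0,"az":0},
  ],
  gripper=1,
)

```text
clock: 42.82
eef_pos: [489.9, 239.6, 347.4]
tcp_rot: [3.141, 0.0, 2.537]
contact_force: [-0.0, 0.3, 0.6]
opening: 0.997
grasp_force: 0.0
```

Call:
step_arm(
  moves=[
    {"tx":-0.59,"ty":-0.98,"tz":0.3,"ax":0,"ay":0,"az":0},
    {"tx":-0.59,"ty":-0.98,"tz":0.3,"ax":0,"ay":0,"az":0},
    {"tx":-0.59,"ty":-0.98,"tz":0.3,"ax":0,"ay":0,"az":0},
    {"tx":-0.59,"ty":-0.98,"tz":0.3,"ax":0,"ay":0,"az":0},
    {"tx":-0.59,"ty":-0.98,"tz":0.3,"ax":0,"ay":0,"az":0},
  ],
)

```text
clock: 43.45
eef_pos: [481.0, 96.9, 309.7]
tcp_rot: [3.141, 0.0, 2.537]
contact_force: [0.1, 0.2, 0.5]
opening: 1.002
grasp_force: 0.0
```

Call:
step_arm(
  moves=[
    {"tx":-0.59,"ty":-0.97,"tz":0.3,"ax":0,"ay":0,"az":0},
    {"tx":-0.59,"ty":-0.97,"tz":0.3,"ax":0,"ay":0,"az":0.106},
    {"tx":0,"ty":0,"tz":0.3,"ax":0,"ay":0,"az":0.107},
    {"tx":0,"ty":0,"tz":0.3,"ax":0,"ay":0,"az":0.107},
    {"tx":0,"ty":0,"tz":0.3,"ax":0,"ay":0,"az":0.107},
  ],
)

```text
clock: 44.08
eef_pos: [477.8, 41.0, 272.2]
tcp_rot: [3.141, 0.0, 1.86]
contact_force: [0.1, -0.1, 0.7]
opening: 0.999
grasp_force: 0.0
```

Call:
step_arm(
  moves=[
    {"tx":0,"ty":0,"tz":0.3,"ax":0,"ay":0,"az":0.107},
    {"tx":0,"ty":0,"tz":0.3,"ax":0,"ay":0,"az":0.107},
    {"tx":0,"ty":0,"tz":0,"ax":0,"ay":0,"az":0},
    {"tx":0,"ty":0,"tz":0,"ax":0,"ay":0,"az":0},
  ],
)

```text
clock: 44.58
eef_pos: [477.9, 41.1, 257.6]
tcp_rot: [3.141, -0.0, 1.534]
contact_force: [0.1, 1.2, 1.0]
opening: 1.0
grasp_force: 0.0
```

```bash
cat > plate.py <<'E'
from h import *
import sys
def plate(cam,tag,y0,w=70):
    p,d,K,T=grab(cam,tag); P=cloud(d,K,T); x,y,z=P[...,0],P[...,1],P[...,2]
    m=(d>0)&(z>70)&(z<100)&(abs(y-y0)<w)&(x>440)&(x<510)&(p.max(2)<80)
    q=P[m]; print(cam,m.sum(),q.min(0).round(),q.max(0).round(),np.array(cv2.minAreaRect(q[:,:2].astype(np.float32))[0]).round(1)); return np.array(cv2.minAreaRect(q[:,:2].astype(np.float32))[0])
if __name__=='__main__':
    s=r.sense(); print(s['clock'],s['eef_pos'],s['tcp_rot']); c=plate('wrist',sys.argv[1],41); plate('scene',sys.argv[1]+'s',41)
    print(rel([c[0],c[1],65],1.531))
E
python3 plate.py p1
```

```text
44.575 [477.90715456  41.11695901 257.60692749] [ 3.14117508e+00 -1.05936933e-05  1.53378041e+00]
wrist 516 [473.  27.  70.] [486.  55.  92.] [479.5  41.3]
scene 63 [471.  27.  71.] [490.  55.  95.] [480.   41.5]
[array([0.008, 0.057, 7.708]), array([ 0.0004, -0.    ,  0.0009])]
```

Call:
step_arm(
  moves=[
    {"tx":0,"ty":0.06,"tz":1,"ax":0,"ay":0,"az":0.003},
    {"tx":0,"ty":0,"tz":1,"ax":0,"ay":0,"az":0},
    {"tx":0,"ty":0,"tz":1,"ax":0,"ay":0,"az":0},
    {"tx":0,"ty":0,"tz":1,"ax":0,"ay":0,"az":0},
    {"tx":0,"ty":0,"tz":1,"ax":0,"ay":0,"az":0},
  ],
)

```text
clock: 45.3
eef_pos: [479.6, 41.1, 131.9]
tcp_rot: [3.141, -0.0, 1.527]
contact_force: [0.3, 0.9, -0.4]
opening: 1.002
grasp_force: 0.0
```

Call:
step_arm(
  moves=[
    {"tx":0,"ty":0,"tz":1,"ax":0,"ay":0,"az":0},
    {"tx":0,"ty":0,"tz":1,"ax":0,"ay":0,"az":0},
    {"tx":0,"ty":0,"tz":0.7,"ax":0,"ay":0,"az":0},
    {"tx":0,"ty":0,"tz":0,"ax":0,"ay":0,"az":0},
  ],
)

```text
clock: 45.8
eef_pos: [478.6, 41.0, 64.0]
tcp_rot: [-3.139, 0.0, 1.527]
contact_force: [0.2, -0.3, 0.2]
opening: 1.002
grasp_force: 0.0
```

Call:
step_arm(
  moves=[
    {"tx":0,"ty":0,"tz":0,"ax":0,"ay":0,"az":0},
    {"tx":0,"ty":0,"tz":0,"ax":0,"ay":0,"az":0},
    {"tx":0,"ty":0,"tz":0,"ax":0,"ay":0,"az":0},
    {"tx":0,"ty":0,"tz":0,"ax":0,"ay":0,"az":0},
    {"tx":0,"ty":0,"tz":0,"ax":0,"ay":0,"az":0},
  ],
  gripper=0,
  newtons=50,
)

```text
clock: 46.42
eef_pos: [479.5, 41.0, 65.2]
tcp_rot: [3.141, -0.0, 1.525]
contact_force: [-1.8, -0.8, 5.6]
opening: 0.161
grasp_force: 52.4
```

Call:
step_arm(
  moves=[
    {"tx":-0.1,"ty":0,"tz":0,"ax":0,"ay":0,"az":0},
    {"tx":-0.2,"ty":0,"tz":0,"ax":0,"ay":0,"az":0},
    {"tx":-0.3,"ty":0,"tz":0,"ax":0,"ay":0,"az":0},
    {"tx":-0.4,"ty":0,"tz":0,"ax":0,"ay":0,"az":0},
    {"tx":-0.5,"ty":0,"tz":0,"ax":0,"ay":0,"az":0},
  ],
)

```text
clock: 47.05
eef_pos: [478.2, 4.0, 65.3]
tcp_rot: [3.14, -0.001, 1.525]
contact_force: [0.5, 5.5, 5.1]
opening: 0.157
grasp_force: 52.1
```

Call:
step_arm(
  moves=[
    {"tx":-0.5,"ty":0,"tz":0,"ax":0,"ay":0,"az":0},
    {"tx":-0.5,"ty":0,"tz":0,"ax":0,"ay":0,"az":0},
    {"tx":-0.5,"ty":0,"tz":0,"ax":0,"ay":0,"az":0},
    {"tx":-0.5,"ty":0,"tz":0,"ax":0,"ay":0,"az":0},
    {"tx":-0.5,"ty":0,"tz":0,"ax":0,"ay":0,"az":0},
  ],
)

```text
clock: 47.68
eef_pos: [475.2, -58.7, 65.2]
tcp_rot: [3.141, -0.001, 1.525]
contact_force: [0.6, 6.2, 5.6]
opening: 0.154
grasp_force: 52.3
```

Call:
step_arm(
  moves=[
    {"tx":-0.5,"ty":0,"tz":0,"ax":0,"ay":0,"az":0},
    {"tx":-0.5,"ty":0,"tz":0,"ax":0,"ay":0,"az":0},
    {"tx":-0.5,"ty":0,"tz":0,"ax":0,"ay":0,"az":0},
    {"tx":-0.5,"ty":0,"tz":0,"ax":0,"ay":0,"az":0},
    {"tx":-0.5,"ty":0,"tz":0,"ax":0,"ay":0,"az":0},
  ],
)

```text
clock: 48.3
eef_pos: [472.2, -121.0, 65.2]
tcp_rot: [3.141, -0.001, 1.525]
contact_force: [0.8, 6.7, 6.9]
opening: 0.155
grasp_force: 52.5
```

Call:
step_arm(
  moves=[
    {"tx":-0.5,"ty":0,"tz":0,"ax":0,"ay":0,"az":0},
    {"tx":-0.5,"ty":0,"tz":0,"ax":0,"ay":0,"az":0},
    {"tx":-0.5,"ty":0,"tz":0,"ax":0,"ay":0,"az":0},
    {"tx":-0.5,"ty":0,"tz":0,"ax":0,"ay":0,"az":0},
    {"tx":-0.5,"ty":0,"tz":0,"ax":0,"ay":0,"az":0},
  ],
)

```text
clock: 48.92
eef_pos: [469.2, -183.4, 65.3]
tcp_rot: [3.141, -0.001, 1.525]
contact_force: [0.6, 7.0, 7.6]
opening: 0.158
grasp_force: 52.6
```

Call:
step_arm(
  moves=[
    {"tx":-0.5,"ty":0,"tz":0,"ax":0,"ay":0,"az":0},
    {"tx":-0.5,"ty":0,"tz":0,"ax":0,"ay":0,"az":0},
    {"tx":-0.5,"ty":0,"tz":0,"ax":0,"ay":0,"az":0},
    {"tx":-0.5,"ty":0,"tz":0,"ax":0,"ay":0,"az":0},
    {"tx":-0.4,"ty":0,"tz":0,"ax":0,"ay":0,"az":0},
  ],
)

```text
clock: 49.55
eef_pos: [466.4, -243.2, 65.3]
tcp_rot: [3.141, -0.001, 1.525]
contact_force: [1.5, 8.8, 8.8]
opening: 0.161
grasp_force: 52.7
```

Call:
step_arm(
  moves=[
    {"tx":-0.3,"ty":0,"tz":0,"ax":0,"ay":0,"az":0},
    {"tx":-0.3,"ty":0,"tz":0,"ax":0,"ay":0,"az":0},
    {"tx":-0.2,"ty":0,"tz":0,"ax":0,"ay":0,"az":0},
    {"tx":-0.1,"ty":0,"tz":0,"ax":0,"ay":0,"az":0},
  ],
)

```text
clock: 50.05
eef_pos: [465.3, -265.4, 65.3]
tcp_rot: [-3.142, -0.001, 1.525]
contact_force: [0.7, 8.6, 8.4]
opening: 0.158
grasp_force: 52.7
```

Back to the starting y. I'll creep on until the back stop is felt.

Call:
step_arm(
  moves=[
    {"tx":-0.1,"ty":0,"tz":0,"ax":0,"ay":0,"az":0},
    {"tx":-0.1,"ty":0,"tz":0,"ax":0,"ay":0,"az":0},
    {"tx":-0.1,"ty":0,"tz":0,"ax":0,"ay":0,"az":0},
    {"tx":-0.1,"ty":0,"tz":0,"ax":0,"ay":0,"az":0},
  ],
)

```text
clock: 50.55
eef_pos: [464.9, -275.2, 65.3]
tcp_rot: [-3.142, -0.001, 1.525]
contact_force: [0.7, 8.6, 9.0]
opening: 0.158
grasp_force: 52.8
```

Call:
step_arm(
  moves=[
    {"tx":-0.08,"ty":0,"tz":0,"ax":0,"ay":0,"az":0},
    {"tx":-0.08,"ty":0,"tz":0,"ax":0,"ay":0,"az":0},
  ],
)

```text
clock: 50.8
eef_pos: [464.7, -279.2, 65.3]
tcp_rot: [-3.141, -0.001, 1.525]
contact_force: [0.4, 8.5, 8.2]
opening: 0.155
grasp_force: 52.8
```

Call:
step_arm(
  moves=[
    {"tx":-0.06,"ty":0,"tz":0,"ax":0,"ay":0,"az":0},
    {"tx":-0.06,"ty":0,"tz":0,"ax":0,"ay":0,"az":0},
  ],
)

```text
clock: 51.05
eef_pos: [464.6, -282.1, 65.3]
tcp_rot: [-3.141, -0.001, 1.525]
contact_force: [0.8, 9.4, 9.5]
opening: 0.157
grasp_force: 52.8
```

Call:
step_arm(
  moves=[
    {"tx":-0.05,"ty":0,"tz":0,"ax":0,"ay":0,"az":0},
    {"tx":0,"ty":0,"tz":0,"ax":0,"ay":0,"az":0},
  ],
)

```text
clock: 51.3
eef_pos: [464.5, -283.5, 65.3]
tcp_rot: [-3.141, -0.001, 1.525]
contact_force: [0.6, 7.0, 9.2]
opening: 0.16
grasp_force: 52.7
```

Call:
step_arm(
  moves=[
    {"tx":-0.05,"ty":0,"tz":0,"ax":0,"ay":0,"az":0},
    {"tx":0,"ty":0,"tz":0,"ax":0,"ay":0,"az":0},
  ],
)

```text
clock: 51.55
eef_pos: [464.4, -283.7, 65.3]
tcp_rot: [-3.141, -0.003, 1.525]
contact_force: [2.2, 15.3, 11.0]
opening: 0.157
grasp_force: 53.1
```

Call:
step_arm(
  moves=[
    {"tx":-0.06,"ty":0,"tz":0,"ax":0,"ay":0,"az":0},
    {"tx":0,"ty":0,"tz":0,"ax":0,"ay":0,"az":0},
  ],
)

```text
clock: 51.8
eef_pos: [464.3, -283.8, 65.3]
tcp_rot: [-3.14, -0.005, 1.524]
contact_force: [3.5, 23.5, 14.2]
opening: 0.156
grasp_force: 53.6
```

The tray is hard against the back stop at y = -283.8 (23 N, no more movement). I'll release and rise.

Call:
step_arm(
  moves=[
    {"tx":0,"ty":0,"tz":0,"ax":0,"ay":0,"az":0},
    {"tx":0,"ty":0,"tz":0,"ax":0,"ay":0,"az":0},
    {"tx":0,"ty":0,"tz":0,"ax":0,"ay":0,"az":0},
    {"tx":0,"ty":0,"tz":0,"ax":0,"ay":0,"az":0},
    {"tx":0,"ty":0,"tz":-0.3,"ax":0,"ay":0,"az":0},
  ],
  gripper=1,
)

```text
clock: 52.42
eef_pos: [463.9, -287.0, 72.1]
tcp_rot: [-3.141, -0.001, 1.525]
contact_force: [-0.0, 0.1, -0.0]
opening: 1.0
grasp_force: 0.0
```

Call:
step_arm(
  moves=[
    {"tx":0,"ty":0,"tz":-1,"ax":0,"ay":0,"az":0},
    {"tx":0,"ty":0,"tz":-1,"ax":0,"ay":0,"az":0},
    {"tx":0,"ty":0,"tz":-1,"ax":0,"ay":0,"az":0},
    {"tx":0,"ty":0,"tz":-1,"ax":0,"ay":0,"az":0},
    {"tx":0,"ty":0,"tz":-1,"ax":0,"ay":0,"az":0},
  ],
)

```text
clock: 53.05
eef_pos: [464.3, -287.2, 198.7]
tcp_rot: [3.141, 0.0, 1.525]
contact_force: [0.4, -0.0, 0.2]
opening: 1.0
grasp_force: 0.0
```

Call:
step_arm(
  moves=[
    {"tx":0.5,"ty":0,"tz":-1,"ax":0,"ay":0,"az":0},
    {"tx":1,"ty":0,"tz":-1,"ax":0,"ay":0,"az":0},
    {"tx":0,"ty":0,"tz":0,"ax":0,"ay":0,"az":0},
    {"tx":0,"ty":0,"tz":0,"ax":0,"ay":0,"az":0},
  ],
)

```text
clock: 53.55
eef_pos: [465.8, -249.9, 247.0]
tcp_rot: [-3.142, 0.0, 1.526]
contact_force: [-0.1, 0.3, 0.1]
opening: 1.001
grasp_force: 0.0
```

```bash
python3 - <<'E'
from plate import *
plate('wrist','z1',-284,50)
E
python3 hang.py h1 k scene top; python3 hang.py h3 l scene top; python3 -c "
import cv2
a=cv2.imread('pics/ks.png')[110:320]; cv2.imwrite('pics/c9.png',cv2.resize(a,(800,262),interpolation=cv2.INTER_CUBIC))"
```

```text
wrist 503 [ 459. -298.   70.] [ 471. -269.   92.] [ 465.1 -283.6]
53.6
ks bar (Y,X,ztop) [(-50, 3.6, 246.6), (-30, 2.4, 248.9), (30, 2.0, 246.8)]
 below (X: z max, n) [(-30, 181, 32), (-20, 179, 59), (-10, 178, 20), (0, 212, 64), (10, 207, 63), (20, 179, 44), (30, 181, 57), (40, 178, 15)] Y -54.0 52.0
kt bar (Y,X,ztop) [(-40, -1.4, 250.5), (-30, -1.5, 250.1), (-20, -0.4, 250.5), (-10, 0.5, 249.7), (10, 0.0, 251.2), (30, -1.7, 250.9), (40, -0.4, 250.1), (50, -2.0, 250.6)]
 below (X: z max, n) [(-30, 182, 130), (-20, 180, 13), (-10, 184, 16), (0, 213, 30), (10, 182, 5), (20, 180, 6), (30, 183, 33)] Y -51.0 52.0
53.7
ls bar (Y,X,ztop) [(-50, 7.3, 246.1), (-40, 7.2, 248.4), (-30, 3.4, 248.1), (-10, 8.2, 249.4), (0, 6.8, 249.5), (20, 5.1, 249.1), (30, 4.2, 247.0)]
 below (X: z max, n) [(-30, 177, 8), (-20, 180, 104), (-10, 178, 37), (0, 208, 55), (10, 212, 95), (20, 178, 47), (30, 178, 53), (40, 179, 69)] Y -54.0 53.0
lt bar (Y,X,ztop) [(-30, 0.6, 249.6), (20, 3.7, 250.3), (30, 0.7, 250.1), (40, 3.3, 249.4), (50, 1.8, 249.1)]
 below (X: z max, n) [(-30, 181, 107), (-20, 183, 20), (-10, 179, 11), (0, 208, 31), (10, 215, 1), (20, 181, 3), (30, 159, 23), (40, 182, 6)] Y -49.0 56.0
```

View pics/c9.png

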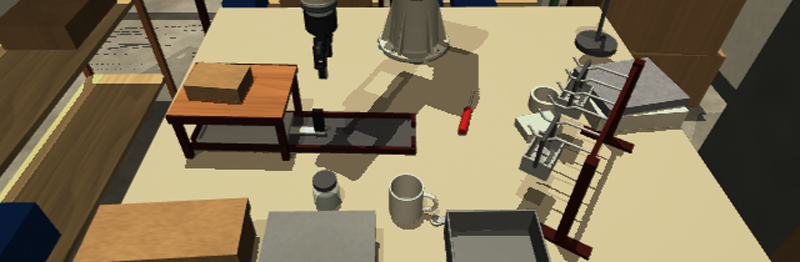

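The view shows the tray home under the shelf with its plate at (318,120), measured at y = -283.6. Both totes hang level on hooks 1 and 3, at about (575,90) and (540,155), the bystanders are in place and the arm is clear. Handing in.

```bash
python3 -c "
from h import *
print(workorder.sign_off())"
```

```text
the job is handed in; nothing more can be done
None
```

Job handed in at about 54 s: both totes found in the tray hang level on hooks 1 and 3, the empty tray is hard against the back stop, and the other things looked in place in the last view; the sign-off returned no verdict.

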